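Refill the ratcheted sample-can feeder

ROBOT

A 6-joint arm with a two-finger parallel gripper is mounted at the origin on the work surface. World frame = base frame: x ahead of the robot, y to its left, z up, the work surface at z = 0. Lengths are in m, angles in degrees, forces in N, time in s.
With the tool pointing down it reaches from about 0.35 to 0.875 m from the base axis. Payload 4.2 kg.
Tool frame: the origin (TCP) lies on the centre line of the jaws, within the pads' length; the fingertips stand 8 mm ahead of it and the grasp point (between the pads) lies 11 mm behind it; z points along the fingers, y is the direction in which the jaws open and shut (so a half turn about z gives the same grasp; the last joint's range is limited). The gripper opens to 87 mm and grips with 3 to 60 N. Pads are 19 mm wide; open, the fingers measure 117 mm over their backs; the gripper's body (75 mm by 190 mm) begins 51 mm behind the grasp point.
Start: joints at [-54.798, 22.042, 0.453, 0, -68.411, -14.817], TCP at [0.218, -0.586, 0.231] pointing down, gripper open.
Joint ranges: [-179.83, 179.83], [-69.29, 118.12], [-61.27, 80.66], [-181.25, 117.63], [-171.15, -9.14], [-177.46, 177.46]. Speed limits (degrees/s): [159.86, 159.86, 180, 180, 180, 180].

INTERFACE

Orientations are given as a 3x3 rotation matrix whose columns are the frame's x, y, z axes.
In Python, from station import sense, capture, finish_job, recognise gives the robot as it stands.
- The arm moves only by the tool apply_moves, never from a script. Its argument "plan" is a list that holds one entry, the list of rows, each a list of 7 numbers: the opening in per cent of the stroke, from 0 (shut) to 100 (fully open), then the shift along the world's x, y, z in units of 25 mm (1.0 is 25 mm), then the turn, a rotation vector about the world's x, y, z in rad. A call has 1 to 12 rows; each row shifts and turns the pose as measured when the row begins; what a row does not reach is not made up. A row lasts 1/12 s, in which the tool goes at most 41.7 mm and 7.16 degrees, less where a joint would pass 70% of its speed; a pose out of reach is approached as far as the arm can. A call is refused whole if a number of a shift passes 1 or a number of a turn 0.125, either way. A call with a gripper value outside its range is refused whole. The fingers move at their own pace and stop on an object; the grip force is fixed at half the most. Time passes only in rows, so rows that do not move let the fingers close. It gives the time, the measured TCP pose, the force and the opening at its end, in the units of the state.
- sense(): the state, without advancing time (a new reading comes with each control period).
- capture(name): name is "scene" or "top" or "wrist"; returns a dict with "pixels" (480x640x3 uint8, red, green, blue), "depth" (480x640 float32, m along the optical axis (not along the pixel's ray), 0 where there is no reading), "mtx" (3x3 intrinsics, pixels), "R" (3x3) and "t" (3): a world point X has camera coordinates R X + t; the wrist camera has in their place "mount" (4x4, takes a point from camera to tool coordinates, whose origin is the TCP and whose axes are the flange's). Camera axes: x right, y down, z forward; pixel columns grow to the right and rows downward; lengths in m; the calibration is good to about 2 mm. A picture is of the moment at which its call begins: read the wrist's pose just before it.
- finish_job(): hands the job in, once; it reports no verdict.
Trained networks look in a picture, given as the dict that the camera call returned (one of the last four; its "shot" number tells which), for a name from the list of things; names that differ only in an ending like _2 or _b are one class to them, and where a whole thing is asked for, a point or a joint stands for the part that bears it (a point fixed in the world has none). Each returns a list of dicts, best first, with "score" (0 to 1); they miss things now and then, are a little off and sometimes report something else, mostly with a low value. They report only what shows in the picture. A call takes as long as a camera call. They do not tell look-alikes from the thing itself.
- recognise(label, picture): "at" ([x, y, z] in m, in the coordinates of the camera as it stood for that picture, good to about 4 mm: the middle of the surface that is visible of it).
The state is a dict: "time_s": time; "joints": joint angles; "joint_velocities": joint speeds; "effort": joint torques, N m; "tcp_pos": TCP position; "ee_rot": TCP orientation; "wrist_force": force on the tool from outside, world axes, zero at the start; "moment": the same for the moment, N m; "gripper_width": opening from 0.0 (shut) to 1.0 (fully open).
Only numpy, scipy, OpenCV 4.12 (cv2) and the standard library are available. Lean on these libraries where they do the work, as an engineer would, in place of code of your own. Each camera call takes 0.05 s, during which the arm holds its last target.

TASK

Refill the desk sample feeder: flip its red ratchet pawl right over so that it lies back clear of the rack, then slide the blue follower fully back up the chute. Lay the green can and the red can in the chute, setting them down rather than dropping them, so that green is dispensed first (resting against the orange front stop) and red second, right behind it. Leave the blue can in its tray and the other desk things where they are.

Things in the scene. Friction and masses are not known exactly. Their poses are not given: they have to be found in the camera images.
- feeder: White can feeder fixed to the desk, about 260 x 210 x 140 mm: open-topped straight chute sloping up at 10 deg along feeder +x (y across, z up; origin on the desk under its middle). Along the floor: u uphill from the orange front stop (32 mm high), w square to the floor; u=w=0 is feeder (-125, 0, 35) mm. Floor u 0-244 mm, 118 mm wide; side walls 16 mm high, then flared 45 deg to w=28.
- front_seat (a point): Centre of the first-dispensed can when it rests against the front stop: u=26.5, w=26.5 mm, mid-width. (The steel rack, 11 saw teeth of 16 mm pitch, tops at w=15 mm, runs outside the +y wall from u=73 to 236 mm, at feeder y 75 to 91 mm.)
- back_seat (a point): Where the centre of the second can lies when it rests against the first: u=79.5, w=26.5 mm, mid-width.
- follower (a joint): Slide of the blue follower, m, growing uphill (backward): 0 = front face 35 mm from the stop, 0.155 = fully back at its end stop (front face at u=190 mm). About 6 N of friction holds it where left. With the pawl down it can go downhill but catches on the rack within 16 mm uphill; with the pawl flipped over it slides both ways.
- follower_top (a point): Middle of the top edge of the follower's upright plate: 14 mm thick along the chute, 110 mm wide, top 59 mm above the chute floor, square to the floor (leans 10 deg). Free in front and, down to 9 mm above the floor, behind: can be pinched from above across its thickness, or pushed. Moves with the follower.
- pawl (a joint): Red ratchet pawl, rad: 0 = down, tip in the rack (up to 0.2 on top of a tooth); grows as the tip is lifted, over the top and down toward the front stop, to 2.9 = flipped right over. Upright at about 2.27; its own weight (60 g, no spring) keeps it at either end. Hinged on the follower's +y end, it travels with it.
- pawl_pin (a point): Grip point on the pawl's red round cross pin, 10 mm diameter, level, parallel to feeder y, free from feeder y 92 to 137 mm; this point at y=122. It circles pawl_hinge at 48 mm radius; at joint 0 it is 31 mm uphill of and 37 mm below the hinge (along u and w). Only desk below; fingers fit both sides; pinch lightly (about 5 N), as it must turn between the fingers.
- pawl_hinge (a point): Point on the pawl's hinge axis (parallel to feeder y) level with pawl_pin (y=122 mm); 48 mm above the chute floor line, moves with the follower.
- tray: Shallow fixed cardboard tray, 290 x 124 x 26 mm high, three cans lying side by side across it at x = -85, 0 and +85 mm (which can lies where varies), between 12 mm high ribs. Origin under its centre, x along its length.
- can_green: Green drink can with a white band, full, 53 mm diameter, 104 mm long, about 0.2 kg, lying down. Origin at its centre; its axis is its own y (x and z turn as it rolls). Lies with its centre 30.5 mm above the desk.
- can_red: Red drink can with a black band, same size and frame as the green one.
- can_blue: Blue drink can with a yellow band, same size and frame; stays in the tray.
- flask: Bystander: upright dark red vacuum flask with black cap, 64 mm diameter, 190 mm high, beside the tray on the feeder's side. Origin under its centre.
- calculator: Bystander: black desk calculator, 150 x 105 x 19 mm. Origin under its centre, x along its length.
- printer: Bystander: black portable label printer, 120 x 130 x 68 mm. Origin under its centre.
- tape: Bystander: blue desk tape dispenser, 55 x 130 x 64 mm, long along y. Origin under its centre.
Things that resemble listed ones, but are neither listed nor needed, are in the scene too. Of the things that look like the can_red, take the one that is nearest to the robot's base at the start.

How it is judged:
By the outcome, as a careful person would: the job done as asked, in the order asked, and still so for the second after the job is handed in, with the robot touching nothing.
It also fails if it takes over 72 s, if anything falls off the work surface, if the arm or the gripper's body presses on something with over 40 N, if the wrist force passes 120 N, or if a joint passes its speed limit or range.

## Working session

There is one attempt and no reset: what is moved stays moved. The work goes in short steps, Python scripts to look and compute and a tool call to move; the robot and the scene stay as the last step left them, time stands still between calls to the robot, and variables do not carry over. Pictures are saved under pics/ and viewed, and the job is handed in when it is done.

Besides the shell and the picture viewer there is one more tool, called after "Request:" as name(argument=value, ...) on one line, values as JSON. apply_moves: Moves the arm, as the interface text tells. Its arguments: {"type":"object","properties":{"plan":{"type":"array","items":{"type":"array","items":{"type":"array","items":{"type":"number"}}}}},"required":["plan"]}

```bash
mkdir -p pics; ls
cat > h.py <<'E'
import numpy as np, cv2
from station import sense, capture, finish_job, recognise
def save(p,name,crop=None,scale=1):
    im=p['pixels'][:,:,::-1]
    if crop: im=im[crop[1]:crop[3],crop[0]:crop[2]]
    if scale!=1: im=cv2.resize(im,None,fx=scale,fy=scale,interpolation=cv2.INTER_CUBIC)
    cv2.imwrite('pics/'+name,im)
def c2w(p,c,s=None):
    c=np.asarray(c,float)
    if 'R' in p: return (np.asarray(p['R']).T@(c-np.asarray(p['t'])).T).T if c.ndim==1 else (c-np.asarray(p['t']))@np.asarray(p['R'])
    M=np.asarray(p['mount']); t=c@M[:3,:3].T+M[:3,3]
    return t@np.asarray(s['ee_rot']).T+np.asarray(s['tcp_pos'])
def cloud(p,s=None):
    d=p['depth'];K=np.asarray(p['mtx']);v,u=np.mgrid[:480,:640]
    c=np.stack([(u-K[0,2])/K[0,0]*d,(v-K[1,2])/K[1,1]*d,d],-1).reshape(-1,3)
    return c2w(p,c,s).reshape(480,640,3)
def px(p,X):
    K=np.asarray(p['mtx']);c=np.asarray(p['R'])@np.asarray(X)+np.asarray(p['t']);q=K@c;return q[:2]/q[2]
E
python3 - <<'E'
from h import *
np.set_printoptions(precision=4,suppress=True)
s=sense();print(s)
for n in('scene','top'):
    p=capture(n);save(p,n+'0.png')
    for l in ['feeder','follower','pawl','pawl_pin','tray','can_green','can_red','can_blue','flask','calculator','printer','tape']:
        for r in recognise(l,p)[:4]:
            w=c2w(p,r['at']);print(n,l,round(r['score'],2),w,px(p,w).round())
E
```

```text
pics
{'time_s': 0.0, 'joints': array([-54.7973,  22.0926,   0.3794,  -0.0276, -68.411 , -14.8181]), 'joint_velocities': array([ 0.0514, -0.0694, -0.0547,  0.0202, -0.1265, -0.0554]), 'effort': array([ -0.0001, -39.0666,  18.7403,   4.22  ,   0.0109,  -0.0002]), 'tcp_pos': array([ 0.2175, -0.5853,  0.2294]), 'ee_rot': array([[-0.9374, -0.3482, -0.0009],
       [-0.3482,  0.9374,  0.002 ],
       [ 0.0001,  0.0022, -1.    ]]), 'wrist_force': array([-1.2654,  0.3158,  0.3787]), 'moment': array([ 0.0317, -0.0025,  0.0016]), 'gripper_width': 1.0004440803881007}
scene feeder 0.63 [0.6015 0.2233 0.0604] [431. 269.]
scene follower 0.63 [0.5897 0.195  0.0662] [421. 262.]
scene pawl 0.67 [0.5093 0.2005 0.0776] [426. 238.]
scene pawl 0.61 [ 0.6041 -0.2679  0.0451] [252. 239.]
scene pawl 0.41 [ 0.7958 -0.122   0.0151] [282. 312.]
scene pawl_pin 0.45 [0.5061 0.1991 0.0799] [426. 236.]
scene tray 0.85 [ 0.6089 -0.2669  0.0142] [253. 248.]
scene can_green 0.71 [ 0.4352 -0.2797  0.0466] [268. 199.]
scene can_red 0.93 [ 0.6408 -0.5529  0.0406] [153. 232.]
scene can_red 0.75 [ 0.5412 -0.4209  0.0431] 
[... 773 characters left out ...]
]
top tray 0.64 [ 0.4764 -0.2729  0.0074] [391. 298.]
top tray 0.32 [ 0.5246 -0.1451  0.1924] [353. 272.]
top can_green 0.96 [ 0.4097 -0.2683  0.0544] [393. 318.]
top can_green 0.21 [0.5842 0.22   0.0619] [231. 260.]
top can_red 0.94 [ 0.6198 -0.5591  0.0473] [484. 250.]
top can_red 0.87 [ 0.5146 -0.4236  0.0529] [443. 283.]
top can_red 0.7 [0.5767 0.2034 0.0689] [236. 262.]
top can_red 0.69 [ 0.4963 -0.268   0.0534] [392. 289.]
top can_blue 0.89 [ 0.5813 -0.2743  0.0552] [393. 262.]
top flask 0.72 [ 0.5247 -0.1488  0.1922] [355. 272.]
top calculator 0.97 [ 0.7819 -0.1236  0.0175] [343. 203.]
top printer 0.71 [0.7844 0.0946 0.0652] [273. 197.]
top tape 0.84 [0.4919 0.4305 0.0301] [163. 292.]
```

View pics/scene0.png

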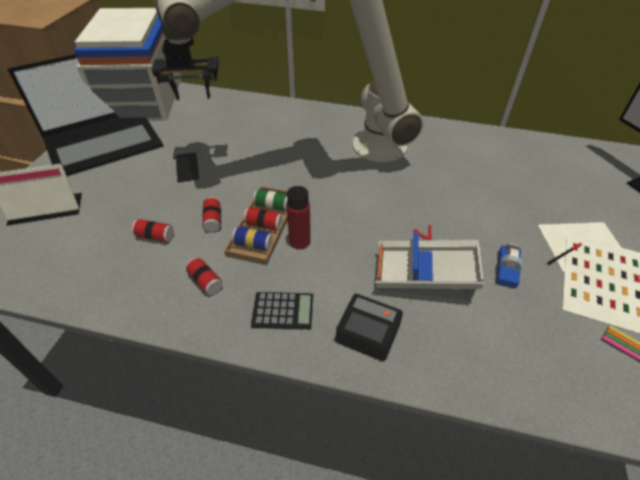

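View pics/top0.png

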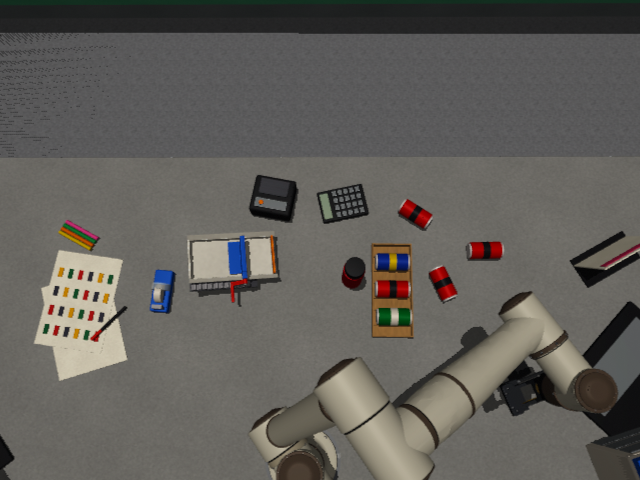

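Run:
```python
from h import *
p=capture('top');save(p,'top_f.png',(170,200,300,320),5)
print(sense()['time_s'])
p=capture('scene');save(p,'sc_f.png',(370,180,510,340),4)
```

```text
1.35
```

View crops.

View pics/top_f.png

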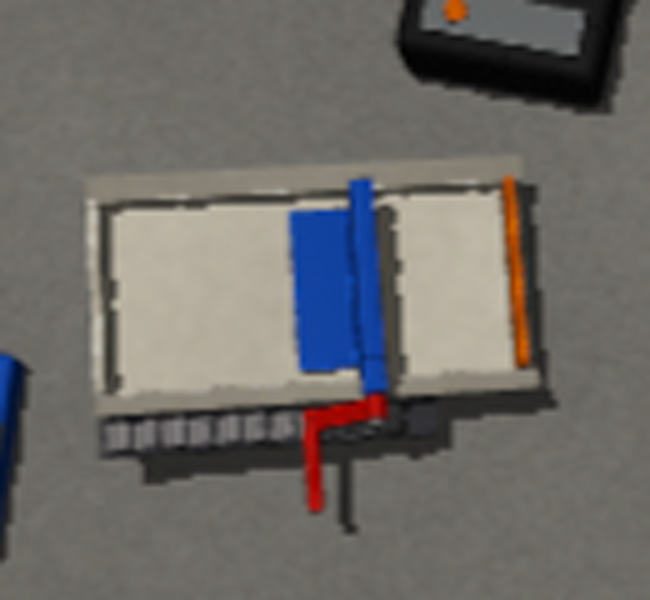

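View pics/sc_f.png

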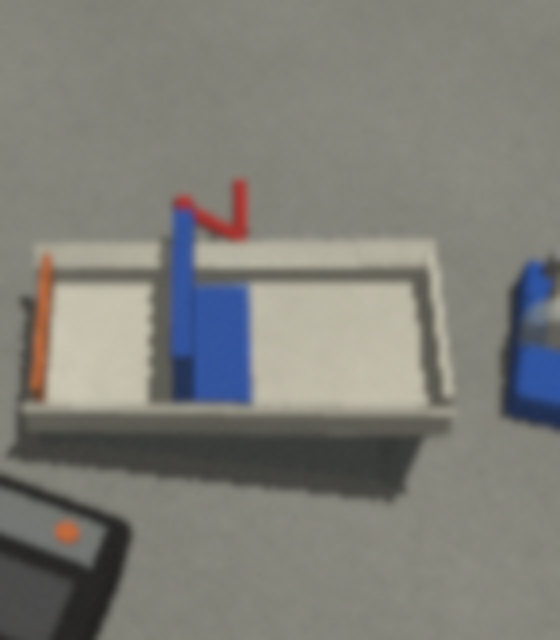

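Run:
```python
from h import *
np.set_printoptions(precision=4,suppress=True)
p=capture('top');W=cloud(p)
P=p['pixels'].astype(int);r,g,b=P[...,0],P[...,1],P[...,2]
ok=(W[...,1]>0.05)&(W[...,1]<.36)&(W[...,0]>.4)&(W[...,0]<.72)&(p['depth']>0)
for n,m in dict(orange=(r>150)&(g>60)&(g<140)&(b<80),red=(r>120)&(g<50)&(b<60),blue=(b>110)&(r<60)).items():
    q=W[m&ok];print(n,len(q),q.min(0),q.max(0),np.median(q,0))
    if n!='red':
        if n=='blue': q=q[q[:,2]>.08]
        c=q.mean(0);u,s,v=np.linalg.svd(q[:,:2]-c[:2]);print(c,v[0],len(q))
s=sense();p=capture('wrist');print(p['mount'],p['mtx']);save(p,'w0.png')
```

```text
orange 63 [0.5506 0.0841 0.0447] [0.6627 0.1002 0.0754] [0.6036 0.0922 0.0667]
[0.6053 0.0929 0.0649] [-0.9951 -0.0985] 63
red 97 [ 0.4571  0.1652 -0.0011] [0.519  0.227  0.1098] [0.508  0.2062 0.0831]
blue 571 [0.523  0.1657 0.0513] [0.649  0.2307 0.1207] [0.5905 0.1995 0.0679]
[0.5862 0.1764 0.1088] [-0.9944 -0.1053] 193
[[-0.0006 -0.9696 -0.2448  0.0661]
 [ 1.     -0.0008  0.0007 -0.0001]
 [-0.0008 -0.2448  0.9696 -0.1537]
 [ 0.      0.      0.      1.    ]] [[359.3054   0.     317.1483]
 [  0.     359.3054 241.7408]
 [  0.       0.       1.    ]]
```

View pics/w0.png

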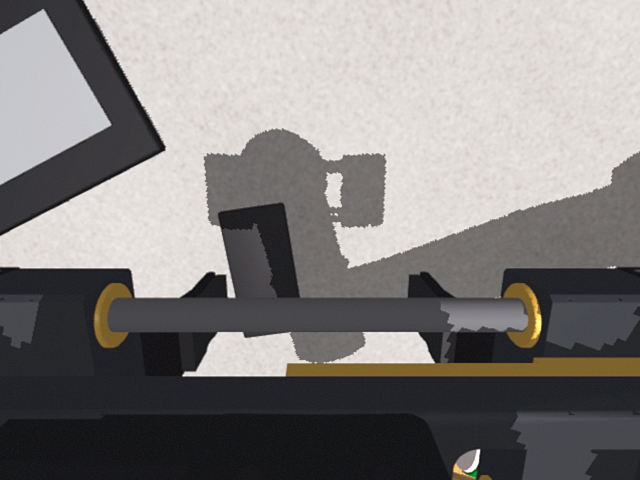

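Request:
apply_moves(plan=[[[100,0.2,0.8,0.6,0,0,0],[100,0.5,1,0.6,0,0,-0.02],[100,0.6,1,0.6,0,0,-0.02],[100,0.6,1,0.5,0,0,-0.02],[100,0.6,1,0.3,0,0,-0.02],[100,0.6,1,0.2,0,0,-0.02],[100,0.6,1,0.2,0,0,-0.02],[100,0.6,1,0.1,0,0,-0.02],[100,0.6,1,0,0,0,-0.02],[100,0.6,1,0,0,0,-0.02],[100,0.6,1,0,0,0,-0.02],[100,0.6,1,0,0,0,-0.02]]])

```text
time_s: 2.5
tcp_pos: [0.3873, -0.281, 0.3108]
ee_rot: [[-0.993, -0.114, 0.005], [-0.114, 0.993, 0.001], [-0.005, 0.001, -1.0]]
wrist_force: [0.5, 0.4, 0.2]
gripper_width: 1.001
```

Request:
apply_moves(plan=[[[100,0.6,1,0,0,0,-0.02],[100,0.6,1,0,0,0,-0.02],[100,0.6,1,0,0,0,-0.01],[100,0.6,1,0,0,0,-0.01],[100,0.6,1,0,0,0,0],[100,0.6,1,0,0,0,0],[100,0.6,1,0,0,0,0],[100,0.6,1,0,0,0,0],[100,0.6,1,0,0,0,0],[100,0.6,1,0,0,0,0],[100,0.6,1,0,0,0,0],[100,0.6,1,0,0,0,0]]])

```text
time_s: 3.5
tcp_pos: [0.573, 0.0365, 0.3148]
ee_rot: [[-0.998, -0.053, 0.013], [-0.053, 0.999, 0.001], [-0.013, 0.0, -1.0]]
wrist_force: [0.2, -0.5, -0.4]
gripper_width: 1.001
```

Request:
apply_moves(plan=[[[100,0.6,1,0,0,0,0.01],[100,0.6,1,0,0,0,0.02],[100,0.6,1,0,0,0,0.02],[100,0.6,1,0,0,0,0],[100,0.6,1,0,0,0,0],[100,0.4,0.6,0,0,0,0],[100,0,0,0,0,0,0]]])

```text
time_s: 4.08
tcp_pos: [0.6628, 0.1892, 0.3127]
ee_rot: [[-0.994, -0.111, 0.013], [-0.111, 0.994, 0.002], [-0.013, 0.0, -1.0]]
wrist_force: [-0.4, -0.4, -0.8]
gripper_width: 0.999
```

Run:
```python
from h import *
np.set_printoptions(precision=4,suppress=True)
s=sense();p=capture('wrist');save(p,'w1.png');print(s['joints'],s['tcp_pos'])
import pickle;pickle.dump((s,p),open('w1.pkl','wb'))
for l in ['pawl_pin','follower']:
  for r in recognise(l,p)[:2]: print(l,r['score'],c2w(p,r['at'],s))
```

```text
[  29.4616   26.0997   18.262     0.2895  -81.4627 -113.1471] [0.6628 0.1892 0.3127]
pawl_pin 0.9 [0.5094 0.204  0.0816]
pawl_pin 0.52 [0.5739 0.1972 0.077 ]
follower 0.86 [0.5745 0.1996 0.0783]
follower 0.42 [0.578  0.2308 0.0717]
```

View pics/w1.png

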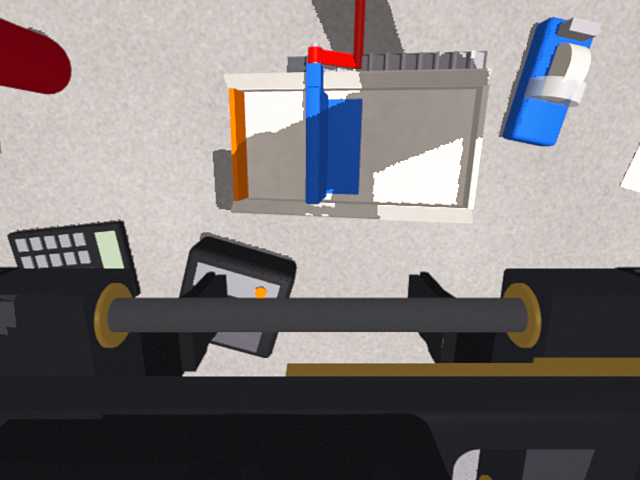

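```bash
cat > fit.py <<'E'
from h import *
import pickle
np.set_printoptions(precision=4,suppress=True)
s,p=pickle.load(open('w1.pkl','rb'))
W=cloud(p,s);P=p['pixels'].astype(int);r,g,b=P[...,0],P[...,1],P[...,2];ok=p['depth']>0
v,u=np.mgrid[:480,:640]
orange=ok&(r>180)&(g>60)&(g<170)&(b<60)&(u<260)&(v<210)&(v>80)
blue=ok&(b>100)&(r<60)&(u>290)&(u<370)&(v>50)&(v<210)
red=ok&(r>150)&(g<60)&(b<60)&(u>300)&(u<370)&(v<70)
print('desk z',np.median(W[230:240,560:600,2]), 'desk2',np.median(W[5:20,420:480,2]))
q=W[orange];print('orange',len(q),q.min(0),q.max(0))
q2=W[blue];hi=q2[q2[:,2]>np.percentile(q2[:,2],99)-.012]
def line(q):
    c=q.mean(0);_,_,V=np.linalg.svd(q[:,:2]-c[:2]);d=V[0]*-np.sign(V[0][0]);return c,d
for n,q in(('orange',q),('bluetop',hi)):
    c,d=line(q);e=(q[:,:2]-c[:2])@d;print(n,c,d,e.min(),e.max(),len(q),q[:,2].max())
# floor plane white pts uphill part
fl=W[110:190,372:455].reshape(-1,3);fl=fl[fl[:,2]>.02]
A=np.c_[fl[:,:2],np.ones(len(fl))];co,res,_,_=np.linalg.lstsq(A,fl[:,2],rcond=None);print('floor plane',co,'slope',np.degrees(np.arctan(np.hypot(*co[:2]))),'dir',co[:2]/np.hypot(*co[:2]),np.std(A@co-fl[:,2]))
q=W[red];print('red',q.min(0),q.max(0))
# pin
qp=W[red&(v<50)&(u>350)];print('pin',qp.min(0),qp.max(0),qp.mean(0))
E
python3 fit.py
```

```text
desk z -0.0003881494844233113 desk2 -0.0003284032024686856
orange 530 [0.5477 0.0847 0.0393] [0.6135 0.0995 0.0677]
orange [0.5777 0.0919 0.0617] [-0.9964 -0.0848] -0.035584703177235735 0.03011709578643254 530 0.06770666019777904
bluetop [0.5838 0.1773 0.107 ] [-0.9953 -0.0966] -0.0672290474849809 0.061180962716280624 2205 0.11172872725601649
floor plane [ 0.0223 -0.1347  0.0941] slope 7.775682692713283 dir [ 0.1631 -0.9866] 0.027736952493380332
red [0.4574 0.1646 0.0769] [0.5212 0.2137 0.106 ]
pin [0.4574 0.2071 0.0769] [0.5001 0.2126 0.0811] [0.4788 0.2097 0.0793]
```

```bash
cat >> fit.py <<'E'
print('---')
for vv in (70,90,130,170,200,215):
  print(vv,[tuple(np.round(W[vv,uu]*1000).astype(int)) for uu in (240,270,300,315,340,380,420,450,470,480)])
E
python3 fit.py | sed -n '/---/,$p'
```

```text
---
70 [(np.int64(518), np.int64(81), np.int64(-1)), (np.int64(514), np.int64(117), np.int64(0)), (np.int64(519), np.int64(155), np.int64(47)), (np.int64(528), np.int64(173), np.int64(106)), (np.int64(518), np.int64(197), np.int64(65)), (np.int64(518), np.int64(235), np.int64(87)), (np.int64(515), np.int64(272), np.int64(93)), (np.int64(513), np.int64(298), np.int64(99)), (np.int64(511), np.int64(316), np.int64(101)), (np.int64(511), np.int64(324), np.int64(104))]
90 [(np.int64(546), np.int64(93), np.int64(48)), (np.int64(542), np.int64(125), np.int64(48)), (np.int64(539), np.int64(157), np.int64(51)), (np.int64(546), np.int64(175), np.int64(110)), (np.int64(535), np.int64(200), np.int64(54)), (np.int64(531), np.int64(241), np.int64(61)), (np.int64(528), np.int64(281), np.int64(67)), (np.int64(525), np.int64(311), np.int64(72)), (np.int64(524), np.int64(329), np.int64(77)), (np.int64(526), np.int64(332), np.int64(94))]
130 [(np.int64(587), np.int64(96), np.int64(53)), (np.int64(583), np.int64(127), np.int64(39)), (np.int64(580), np.int64(161), np.int64(44)), (np.int64(581), np.int64(
[... 994 characters left out ...]
54)), (np.int64(646), np.int64(259), np.int64(61)), (np.int64(640), np.int64(302), np.int64(69)), (np.int64(636), np.int64(333), np.int64(74)), (np.int64(630), np.int64(342), np.int64(103)), (np.int64(639), np.int64(401), np.int64(-2))]
215 [(np.int64(693), np.int64(91), np.int64(0)), (np.int64(689), np.int64(130), np.int64(-2)), (np.int64(671), np.int64(171), np.int64(72)), (np.int64(668), np.int64(188), np.int64(77)), (np.int64(664), np.int64(215), np.int64(80)), (np.int64(658), np.int64(257), np.int64(87)), (np.int64(653), np.int64(297), np.int64(93)), (np.int64(649), np.int64(327), np.int64(98)), (np.int64(646), np.int64(346), np.int64(101)), (np.int64(659), np.int64(406), np.int64(-2))]
```

```bash
cat > fit2.py <<'E'
exec(open('fit.py').read().split("print('desk z'")[0])
from scipy.optimize import least_squares
c10,s10=np.cos(np.radians(10)),np.sin(np.radians(10))
def loc(X,q):
    x,y,psi=q[:3];R=np.array([[np.cos(psi),-np.sin(psi)],[np.sin(psi),np.cos(psi)]])
    f=(X[...,:2]-[x,y])@R;z=X[...,2]-(q[3] if len(q)>3 else 0)
    a=f[...,0]+.125;h=z-.035
    return a*c10+h*s10,f[...,1],-a*s10+h*c10
roi=ok&(v>66)&(v<222)&(u>225)&(u<495)
X=W[roi]
q0=np.array([.59,.215,np.radians(96),0.])
for it in range(4):
    U,Y,w=loc(X,q0)
    F=(abs(w)<.006)&(abs(Y)<.055)&(U>.005)&(U<.24)
    L=(abs(abs(Y)-.059-(w-.016))<.006)&(w>.017)&(w<.027)&(U>.01)&(U<.235)
    B=(abs(U-.244)<.008)&(w>.006)&(w<.026)&(abs(Y)<.05)
    def res(q):
        U,Y,w=loc(X,q);return np.r_[w[F]*.3,(abs(Y[L])-.059-w[L]+.016)/1.41,(U[B]-.244)]
    r_=least_squares(res,q0,loss='soft_l1',f_scale=.002);q0=r_.x;print(q0,np.degrees(q0[2]),F.sum(),L.sum(),B.sum())
U,Y,w=loc(W,q0)
print('orange: u',np.percentile(U[orange],[2,50,98]),'w',np.percentile(w[orange],[50,98]),'y',np.percentile(Y[orange],[1,99]))
t=blue&(w>.05);print('plate u',np.percentile(U[t],[1,5,50,95,99]),'w',np.percentile(w[t],[50,98]),'y',np.percentile(Y[t],[1,99]))
print('red',[np.percentile(k[red],[1,50,99]) for k in(U,Y,w)])
pin=red&(Y>.095);print('pin',[np.percentile(k[pin],[1,50,99]) for k in(U,Y,w)])
np.save('feeder.npy',q0)
E
python3 fit2.py
```

```text
[0.5385 0.7635 1.6693 0.095 ] 95.6466468871476 17034 4455 0
[0.5385 0.7635 1.6693 0.095 ] 95.6466468871476 0 0 0
[0.5385 0.7635 1.6693 0.095 ] 95.6466468871476 0 0 0
[0.5385 0.7635 1.6693 0.095 ] 95.6466468871476 0 0 0
orange: u [-0.5544 -0.5499 -0.5485] w [0.031  0.0331] y [-0.0064  0.0567]
plate u [-0.4672 -0.4667 -0.4599 -0.4538 -0.4536] w [0.0584 0.0602] y [-0.053   0.0726]
red [array([-0.4661, -0.4433, -0.4217]), array([0.0764, 0.083 , 0.1314]), array([0.0213, 0.0376, 0.0559])]
pin [array([-0.4236, -0.4226, -0.4216]), array([0.0952, 0.1145, 0.1343]), array([0.0208, 0.0229, 0.0247])]
```

```bash
sed -i "s/q0=np.array(\[.*/q0=np.array([.59,.22,np.radians(95.6)])/; s/abs(U-.244)<.008/abs(U-.244)<(.025 if it<2 else .006)/" fit2.py; python3 fit2.py
```

```text
[0.5917 0.227  1.6687] 95.60784866787418 16910 5113 1105
[0.5918 0.2268 1.6691] 95.63083534890032 16766 5204 925
[0.5918 0.2268 1.6691] 95.63229609961068 16762 5224 930
[0.5918 0.2268 1.6691] 95.63188847096052 16763 5222 929
orange: u [-0.0068 -0.0023 -0.0009] w [0.0309 0.033 ] y [-0.0062  0.0569]
plate u [0.0804 0.0809 0.0878 0.0938 0.094 ] w [0.0583 0.0601] y [-0.0528  0.0729]
red [array([0.0815, 0.1043, 0.1259]), array([0.0766, 0.0832, 0.1316]), array([0.0212, 0.0375, 0.0558])]
pin [array([0.124 , 0.125 , 0.1261]), array([0.0952, 0.1145, 0.1345]), array([0.0207, 0.0228, 0.0247])]
```

```bash
cat >> h.py <<'E'
c10,s10=np.cos(np.radians(10)),np.sin(np.radians(10))
FQ=np.array([.5918,.2268,1.6691])
def fw(u,y,w):
    a=-.125+u*c10-w*s10;z=.035+u*s10+w*c10;c,s=np.cos(FQ[2]),np.sin(FQ[2])
    return np.array([FQ[0]+c*a-s*y,FQ[1]+s*a+c*y,z])
E
python3 - <<'E'
from h import *
np.set_printoptions(precision=4,suppress=True)
prev=None
for d in [-39,-30]+list(range(-20,121,10))+[116]:
    t=np.radians(d);q=fw(.0875+.048*np.cos(t),.125,.048+.048*np.sin(t))-[0,0,.011]
    print(d,q,None if prev is None else (q-prev)/.025);prev=q
E
```

```text
-39 [0.4679 0.2094 0.0632] None
-30 [0.4676 0.2125 0.07  ] [-0.0123  0.1243  0.2742]
-20 [0.4674 0.2146 0.0781] [-0.0085  0.0862  0.3233]
-10 [0.4673 0.2154 0.0865] [-0.0029  0.029   0.3334]
0 [0.4674 0.2146 0.0948] [ 0.0029 -0.029   0.3334]
10 [0.4676 0.2125 0.1029] [ 0.0085 -0.0862  0.3233]
20 [0.468  0.209  0.1105] [ 0.0139 -0.1408  0.3033]
30 [0.4684 0.2042 0.1173] [ 0.0188 -0.191   0.2742]
40 [0.469  0.1983 0.1232] [ 0.0232 -0.2355  0.2367]
50 [0.4697 0.1915 0.128 ] [ 0.0269 -0.2728  0.192 ]
60 [0.4704 0.1839 0.1316] [ 0.0298 -0.3019  0.1414]
70 [0.4712 0.1759 0.1337] [ 0.0317 -0.3217  0.0866]
80 [0.472  0.1676 0.1345] [ 0.0327 -0.3318  0.0292]
90 [0.4729 0.1593 0.1337] [ 0.0327 -0.3318 -0.0292]
100 [0.4736 0.1513 0.1316] [ 0.0317 -0.3217 -0.0866]
110 [0.4744 0.1437 0.128 ] [ 0.0298 -0.3019 -0.1414]
120 [0.4751 0.1369 0.1232] [ 0.0269 -0.2728 -0.192 ]
116 [0.4748 0.1395 0.1253] [-0.0104  0.1051  0.0825]
```

Request:
apply_moves(plan=[[[50,-1,0.1,-0.6,0,0.01,-0.01],[50,-1,0.1,-0.8,0,0,0],[50,-1,0.1,-0.8,0,0,0],[50,-1,0.1,-0.8,0,0,0],[50,-1,0.1,-0.8,0,0,0],[50,-1,0.1,-0.8,0,0,0],[50,-1,0.1,-0.8,0,0,0],[50,-0.8,0.1,-0.8,0,0,0],[50,0,0,0,0,0,0]]])

```text
time_s: 4.98
tcp_pos: [0.4547, 0.1913, 0.1599]
ee_rot: [[-0.996, -0.083, 0.014], [-0.083, 0.997, 0.005], [-0.014, 0.004, -1.0]]
wrist_force: [-1.3, -0.4, 0.2]
gripper_width: 0.51
```

Request:
apply_moves(plan=[[[50,0.5,0.7,0,0,0.01,0.01],[50,0,0,-0.5,0,0,0],[50,0,0,-0.8,0,0,0],[50,0,0,-0.8,0,0,0],[50,0,0,-0.8,0,0,0],[50,0,0,0,0,0,0]]])

```text
time_s: 5.48
tcp_pos: [0.4696, 0.205, 0.0938]
ee_rot: [[-0.996, -0.091, 0.017], [-0.091, 0.996, 0.013], [-0.018, 0.011, -1.0]]
wrist_force: [-0.8, -0.8, -0.8]
gripper_width: 0.498
```

Request:
apply_moves(plan=[[[50,0,0.2,-0.6,-0.013,0.017,0],[50,0,0,-0.6,0,0,0],[50,0,0,0,0,0,0]]])

```text
time_s: 5.73
tcp_pos: [0.4726, 0.2091, 0.0678]
ee_rot: [[-0.996, -0.09, 0.006], [-0.09, 0.996, 0.003], [-0.006, 0.002, -1.0]]
wrist_force: [-1.2, -0.3, -0.7]
gripper_width: 0.505
```

Run:
```python
from h import *
p=capture('wrist');save(p,'w2.png');p=capture('scene');save(p,'s2.png',(370,150,510,310),4);p=capture('top')
```

```text
(no output)
```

View pics/w2.png

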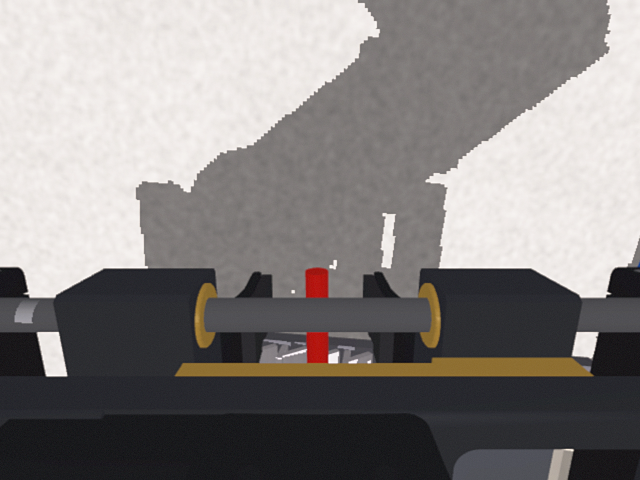

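View pics/s2.png

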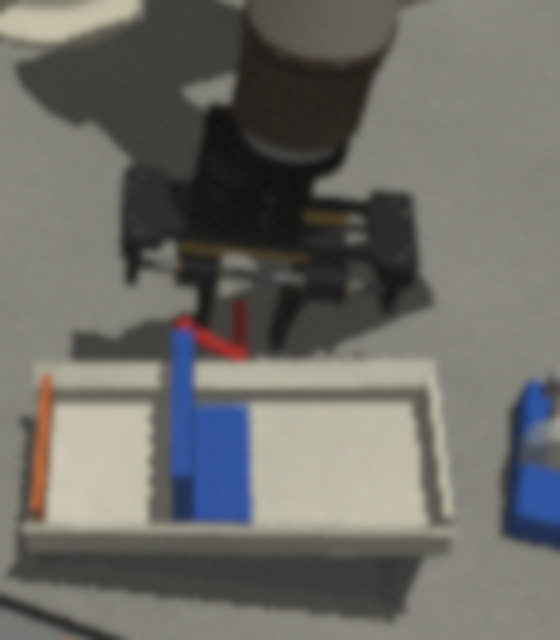

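The wrist view shows the pin at column 317, midway between the fingers, so I'm closing gently on it.

Request:
apply_moves(plan=[[[30,-0.2,0,-0.2,0,0.006,0],[20,0,0,0,0,0,0],[14,0,0,0,0,0,0],[11,0,0,0,0,0,0],[11,0,0,0,0,0,0],[11,0,0,0,0,0,0]]])

```text
time_s: 6.38
tcp_pos: [0.4704, 0.2111, 0.0698]
ee_rot: [[-0.996, -0.091, 0.01], [-0.091, 0.996, 0.01], [-0.011, 0.01, -1.0]]
wrist_force: [2.2, -5.2, 2.4]
gripper_width: 0.152
```

Request:
apply_moves(plan=[[[11,0,0,-0.2,-0.01,0.01,0],[10,0,0,0,0,0,0]]])

```text
time_s: 6.55
tcp_pos: [0.4702, 0.209, 0.0655]
ee_rot: [[-0.996, -0.092, -0.001], [-0.092, 0.996, -0.004], [0.002, -0.004, -1.0]]
wrist_force: [-0.4, -0.6, 1.0]
gripper_width: 0.116
```

Request:
apply_moves(plan=[[[10,0,0.12,0.27,0,0,0],[10,0,0.09,0.32,0,0,0],[10,0,0.03,0.33,0,0,0],[10,0,-0.03,0.33,0,0,0]]])

```text
time_s: 6.88
tcp_pos: [0.4696, 0.2141, 0.0967]
ee_rot: [[-0.996, -0.091, -0.004], [-0.091, 0.996, -0.006], [0.005, -0.006, -1.0]]
wrist_force: [2.8, -1.7, -2.2]
gripper_width: 0.105
```

Request:
apply_moves(plan=[[[10,0,-0.09,0.32,0,0,0],[10,0,-0.14,0.3,0,0,0],[10,0.02,-0.19,0.27,0,0,0],[10,0.02,-0.24,0.24,0,0,0],[10,0.03,-0.27,0.19,0,0,0],[10,0.03,-0.3,0.14,0,0,0]]])

```text
time_s: 7.38
tcp_pos: [0.4727, 0.1845, 0.1399]
ee_rot: [[-0.996, -0.093, 0.001], [-0.093, 0.996, 0.002], [-0.001, 0.002, -1.0]]
wrist_force: [-0.9, 2.2, -0.2]
gripper_width: 0.107
```

Request:
apply_moves(plan=[[[10,0.03,-0.32,0.03,0,0,0],[10,0.03,-0.33,0,0,0,0],[10,0.03,-0.33,-0.08,0,0,0],[10,0.03,-0.32,-0.12,0,0,0],[10,0.03,-0.3,-0.18,0,0,0]]])

```text
time_s: 7.8
tcp_pos: [0.4769, 0.1427, 0.1375]
ee_rot: [[-0.996, -0.094, 0.006], [-0.094, 0.996, 0.009], [-0.007, 0.008, -1.0]]
wrist_force: [-2.4, 1.6, 2.6]
gripper_width: 0.107
```

Run:
```python
from h import *
p=capture('wrist');save(p,'w3.png');p=capture('scene');save(p,'s3.png',(370,150,510,310),4)
```

```text
(no output)
```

View pics/w3.png

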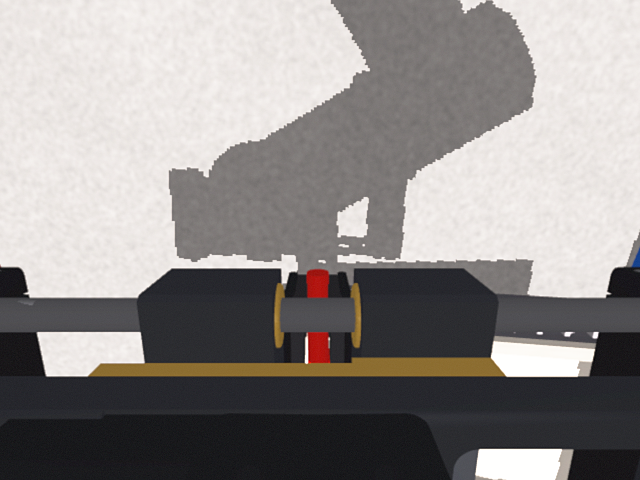

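View pics/s3.png

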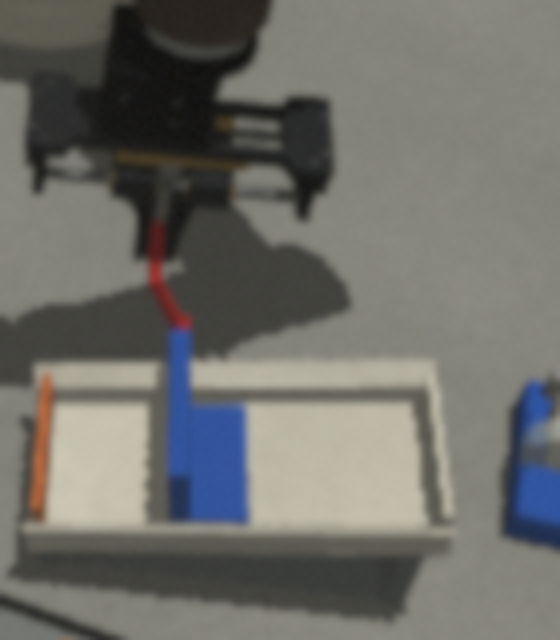

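Request:
apply_moves(plan=[[[10,0.02,-0.25,-0.25,-0.009,0.006,0],[10,0,0,-0.1,0,0,0],[30,0,0,0,0,0,0],[40,0,0,0,0,0,0],[40,0,0,0,0,0,0],[40,0,0,0.8,0,0,0],[40,0,0,1,0,0,0],[40,0,0,1,0,0,0]]])

```text
time_s: 8.57
tcp_pos: [0.4737, 0.1296, 0.1947]
ee_rot: [[-0.996, -0.092, -0.018], [-0.091, 0.996, -0.018], [0.02, -0.016, -1.0]]
wrist_force: [0.8, 0.4, 0.1]
gripper_width: 0.384
```

Run:
```python
from h import *
np.set_printoptions(precision=4,suppress=True)
p=capture('scene');save(p,'s4.png',(370,150,510,310),4)
s=sense();p=capture('wrist');save(p,'w4.png');print(s['tcp_pos'],s['ee_rot'])
import pickle;pickle.dump((s,p),open('w4.pkl','wb'))
```

```text
[0.4768 0.1307 0.2002] [[-0.9956 -0.0932 -0.0083]
 [-0.0931  0.9956 -0.0142]
 [ 0.0096 -0.0134 -0.9999]]
```

View pics/s4.png

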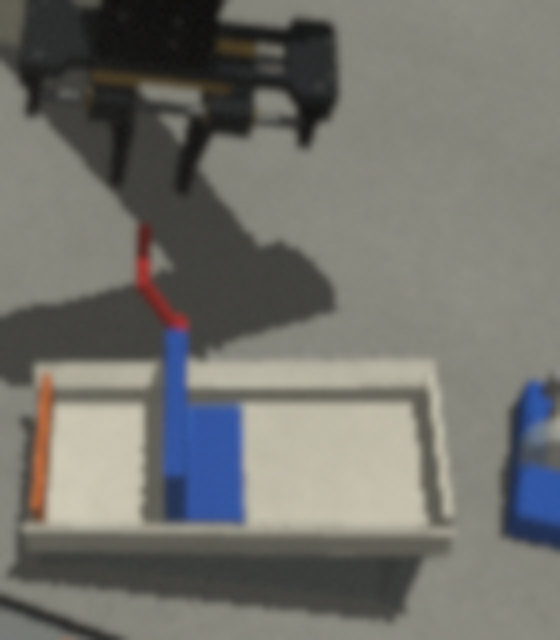

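Run:
```python
from h import *
np.set_printoptions(precision=4,suppress=True)
c=np.array([.4768,.1307,.2002])
for a in [(.085,0,.11),(.085,0,.039),(.197,0,.039)]:
    t=fw(*a);print(t,(t-c)/.025);c=t
```

```text
[0.5977 0.1667 0.1581] [ 4.8371  1.44   -1.6844]
[0.5965 0.179  0.0882] [-0.0484  0.4908 -2.7969]
[0.5857 0.2887 0.1076] [-0.433   4.3906  0.7779]
```

Request:
apply_moves(plan=[[[45,0.9,0.3,0,0.085,0,0],[45,1,0.3,0,0.085,0,0],[45,1,0.3,-0.3,0,0,0],[45,1,0.3,-0.6,0,0,0],[45,0.9,0.3,-0.7,0,0,0],[45,0,0,0,0,0,0]]])

```text
time_s: 9.17
tcp_pos: [0.5993, 0.1687, 0.1525]
ee_rot: [[-0.996, -0.093, -0.011], [-0.093, 0.982, 0.163], [-0.005, 0.164, -0.987]]
wrist_force: [0.2, 0.0, -1.7]
gripper_width: 0.452
```

Good; descend along −w about 65 mm.

Request:
apply_moves(plan=[[[45,0,0.1,-0.6,0,0,0],[45,0,0.15,-0.8,0,0,0],[45,0,0.15,-0.8,0,0,0],[45,0,0.05,-0.3,0,0,0],[45,0,0,0,0,0,0]]])

```text
time_s: 9.58
tcp_pos: [0.5976, 0.1783, 0.0801]
ee_rot: [[-0.996, -0.089, -0.02], [-0.091, 0.983, 0.158], [0.005, 0.159, -0.987]]
wrist_force: [0.3, -1.0, -0.3]
gripper_width: 0.452
```

Run:
```python
from h import *
p=capture('wrist');save(p,'w5.png')
```

View pics/w5.png

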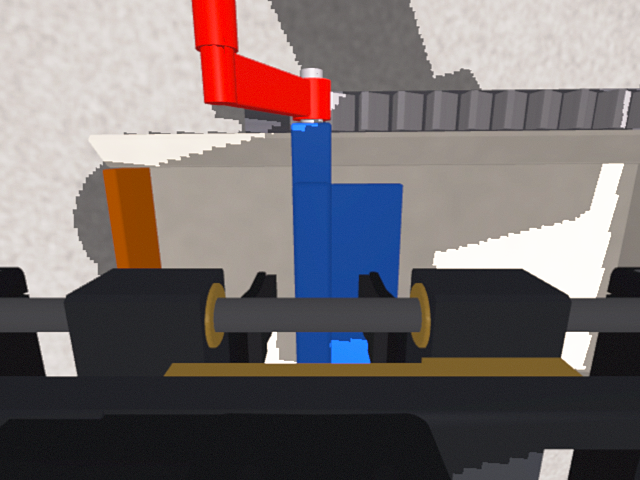

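Request:
apply_moves(plan=[[[25,0,-0.05,0.2,0,0,0],[12,0,0,0,0,0,0],[8,0,0,0,0,0,0],[8,0,0,0,0,0,0],[8,0,0,0,0,0,0]]])

```text
time_s: 10.05
tcp_pos: [0.5994, 0.1763, 0.0908]
ee_rot: [[-0.996, -0.091, -0.013], [-0.092, 0.983, 0.159], [-0.001, 0.16, -0.987]]
wrist_force: [0.8, -2.9, -5.6]
gripper_width: 0.157
```

Request:
apply_moves(plan=[[[8,-0.03,0.3,0.05,0,0,0],[8,-0.05,0.5,0.09,0,0,0],[8,-0.05,0.5,0.09,0,0,0],[8,-0.05,0.5,0.09,0,0,0],[8,-0.05,0.5,0.09,0,0,0]]])

```text
time_s: 10.47
tcp_pos: [0.5946, 0.2244, 0.0993]
ee_rot: [[-0.996, -0.086, -0.013], [-0.087, 0.985, 0.148], [0.0, 0.149, -0.989]]
wrist_force: [2.9, -6.4, -3.3]
gripper_width: 0.163
```

Request:
apply_moves(plan=[[[8,-0.06,0.5,0.09,0.003,0,0],[8,-0.06,0.5,0.09,0.003,0,0],[8,-0.05,0.5,0.09,0.003,0,0],[8,-0.05,0.5,0.09,0.003,0,0],[8,-0.03,0.3,0.05,0,0,0]]])

```text
time_s: 10.88
tcp_pos: [0.5896, 0.2753, 0.1083]
ee_rot: [[-0.996, -0.085, -0.013], [-0.086, 0.985, 0.15], [0.0, 0.15, -0.989]]
wrist_force: [2.6, -6.4, -2.0]
gripper_width: 0.165
```

Request:
apply_moves(plan=[[[8,-0.02,0.25,0.05,0,0,0],[8,-0.02,0.25,0.05,0,0,0],[8,-0.02,0.25,0.05,0,0,0]]])

```text
time_s: 11.13
tcp_pos: [0.5883, 0.2868, 0.1103]
ee_rot: [[-0.996, -0.085, -0.016], [-0.087, 0.987, 0.137], [0.005, 0.138, -0.99]]
wrist_force: [10.2, -25.7, -7.3]
gripper_width: 0.165
```

Request:
apply_moves(plan=[[[30,0,-0.05,0,0,0,0],[40,0,0,0,0,0,0],[45,0,0,0,0,0,0],[45,0,-0.1,0.8,0,0,0],[45,0,-0.15,1,0,0,0],[45,0,-0.15,1,0,0,0],[45,0,0,1,-0.085,0,0],[45,0,0,1,-0.085,0,0],[45,0.8,-0.5,0.8,0,0,0],[45,1,-1,0.5,0,0,0]]])

```text
time_s: 11.97
tcp_pos: [0.628, 0.2407, 0.27]
ee_rot: [[-0.996, -0.088, -0.019], [-0.087, 0.995, -0.039], [0.022, -0.037, -0.999]]
wrist_force: [0.1, 0.2, 0.4]
gripper_width: 0.448
```

```bash
cat > meas.py <<'E'
import sys
from h import *
import pickle
np.set_printoptions(precision=4,suppress=True)
def loc(X,q=FQ):
    R=np.array([[np.cos(q[2]),-np.sin(q[2])],[np.sin(q[2]),np.cos(q[2])]])
    f=(X[...,:2]-q[:2])@R;a=f[...,0]+.125;h=X[...,2]-.035
    return a*c10+h*s10,f[...,1],-a*s10+h*c10
s=sense();p=capture('wrist');save(p,sys.argv[1]);print(s['tcp_pos'],s['time_s'])
W=cloud(p,s);U,Y,w=loc(W);P=p['pixels'].astype(int);r,g,b=P[...,0],P[...,1],P[...,2]
ok=(p['depth']>0)
def st(n,m):
    m=m&ok
    if m.sum()>20: print(n,m.sum(),*[(k,np.percentile(q[m],[2,50,98])) for k,q in zip('uyw',(U,Y,w))])
inn=(abs(Y)<.07)&(U>-.02)&(U<.26)&(w>-.005)
st('plate',inn&(b>90)&(r<60)&(w>.045))
st('orange',inn&(r>180)&(g>60)&(g<170)&(b<60))
st('pawl',(r>150)&(g<60)&(b<60)&(Y>.07)&(Y<.15)&(U<.25)&(U>-.05)&(w>0.01))
st('green',inn&(g>r+30)&(g>b+20)); st('redcan',inn&(r>120)&(g<60)&(b<60)&(Y<.06))
E
python3 meas.py w6.png
```

```text
[0.628  0.2407 0.27  ] 11.9667
plate 2625 ('u', array([0.1887, 0.1953, 0.202 ])) ('y', array([-0.051 ,  0.0118,  0.0675])) ('w', array([0.0557, 0.0585, 0.0602]))
orange 2237 ('u', array([-0.0065, -0.0017, -0.0007])) ('y', array([-0.0554,  0.003 ,  0.0559])) ('w', array([0.0038, 0.0227, 0.0326]))
pawl 1709 ('u', array([0.1699, 0.1768, 0.199 ])) ('y', array([0.0769, 0.0903, 0.1261])) ('w', array([0.0532, 0.0939, 0.0969]))
```

View pics/w6.png

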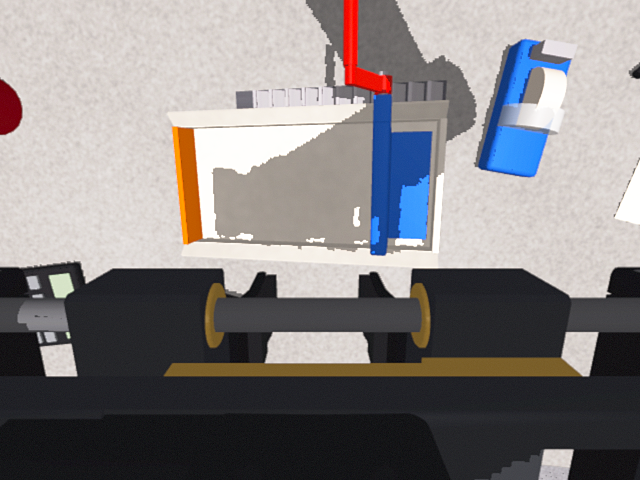

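Request:
apply_moves(plan=[[[60,-0.2,-0.7,0.3,0.035,-0.015,0.06],[70,-0.3,-1,0.3,0,0,0.11],[80,-0.35,-1,0.3,0,0,0.11],[80,-0.35,-1,0.2,0,0,0.11],[80,-0.35,-1,0.1,0,0,0.11],[80,-0.35,-1,0,0,0,0.11],[80,-0.35,-1,0,0,0,0.11],[80,-0.35,-1,0,0,0,0.11],[80,-0.35,-1,0,0,0,0.11],[80,-0.35,-1,0,0,0,0.11],[80,-0.4,-1,0,0,0,0.11],[80,-0.4,-1,0,0,0,0.11]]])

```text
time_s: 13.02
tcp_pos: [0.5267, -0.0617, 0.3076]
ee_rot: [[-0.153, -0.988, 0.008], [-0.988, 0.153, 0.017], [-0.018, -0.006, -1.0]]
wrist_force: [-0.0, 0.4, -0.6]
gripper_width: 0.803
```

Request:
apply_moves(plan=[[[80,-0.4,-1,0,-0.015,0.008,0.08],[80,-0.4,-1,0,0,0,0.07],[80,-0.4,-1,0,0,0,0],[80,-0.4,-1,0,0,0,0],[80,-0.4,-1,0,0,0,0],[80,-0.4,-1,0,0,0,0],[80,-0.3,-0.5,0,0,0,0],[80,0,0,0,0,0,0]]])

```text
time_s: 13.68
tcp_pos: [0.4523, -0.2324, 0.3114]
ee_rot: [[0.004, -1.0, 0.009], [-1.0, -0.004, 0.005], [-0.005, -0.009, -1.0]]
wrist_force: [-0.5, 0.1, -0.1]
gripper_width: 0.802
```

```bash
cat > cans.py <<'E'
import sys
from h import *
np.set_printoptions(precision=4,suppress=True)
s=sense();p=capture('wrist');save(p,sys.argv[1]);print(s['tcp_pos'],s['time_s'],s['ee_rot'])
W=cloud(p,s);P=p['pixels'].astype(int);r,g,b=P[...,0],P[...,1],P[...,2]
for n in ('can_green','can_red','can_blue'):
    rs=recognise(n,p)
    for q in rs[:3]:
        c=c2w(p,q['at'],s);print(n,round(q['score'],2),c)
        m=(abs(W[...,0]-c[0])<.042)&(abs(W[...,1]-c[1])<.075)&(W[...,2]>.046)&(p['depth']>0)
        Q=W[m]
        if len(Q)<100: continue
        k=Q.mean(0);C=np.cov((Q[:,:2]-k[:2]).T);e,V=np.linalg.eigh(C);d=V[:,1];d=d*np.sign(d[1])
        t=(Q[:,:2]-k[:2])@d;o=(Q[:,:2]-k[:2])@np.array([-d[1],d[0]])
        mid=k[:2]+d*(t.min()+t.max())/2+np.array([-d[1],d[0]])*(np.percentile(o,1)+np.percentile(o,99))/2
        print('  ctr',mid,'top',np.percentile(Q[:,2],99),'len',np.ptp(t),'wid',np.percentile(o,99)-np.percentile(o,1),'axis deg from +y',np.degrees(np.arctan2(-d[0],d[1])))
E
python3 cans.py w7.png
```

```text
[ 0.4523 -0.2324  0.3114] 13.6833 [[ 0.0042 -1.      0.0089]
 [-1.     -0.0042  0.0051]
 [-0.005  -0.0089 -0.9999]]
can_green 0.79 [ 0.4198 -0.2804  0.0515]
  ctr [ 0.421  -0.2651] top 0.42301333596281754 len 0.08133810932878421 wid 0.08114488158508273 axis deg from +y 84.75288483756317
can_red 0.9 [ 0.4968 -0.2735  0.0533]
  ctr [ 0.4949 -0.2669] top 0.42435213358400986 len 0.08237336498807825 wid 0.07744087335478038 axis deg from +y 81.71891270373963
can_red 0.75 [ 0.5218 -0.4192  0.0468]
  ctr [ 0.5228 -0.4269] top 0.05382274067541423 len 0.09280236172053574 wid 0.033358223174776484 axis deg from +y -69.49670741294553
can_blue 0.57 [ 0.5795 -0.2736  0.0491]
  ctr [ 0.5858 -0.2745] top 0.057588507599298885 len 0.10399734884752551 wid 0.04090111560054359 axis deg from +y -0.831907205875569
```

View pics/w7.png

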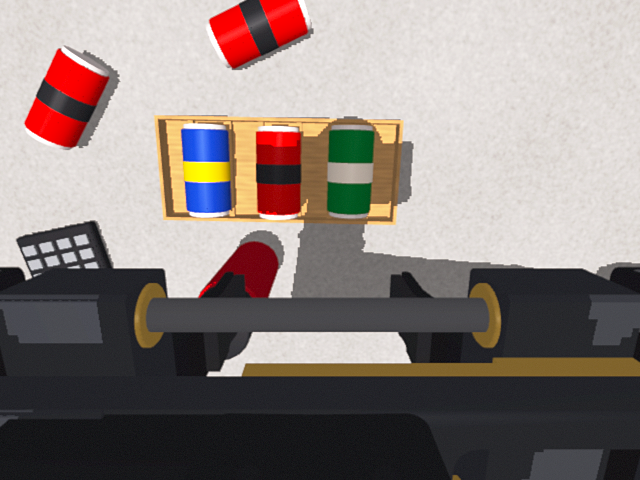

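```bash
sed -i "s/&(W\[...,2\]>.046)/\&(W[...,2]>.046)\&(W[...,2]<.07)/" cans.py; python3 cans.py w8.png
```

```text
[ 0.454  -0.2301  0.3111] 13.8833 [[ 0.0082 -0.9999  0.0088]
 [-1.     -0.0081  0.0053]
 [-0.0052 -0.0088 -0.9999]]
can_green 0.97 [ 0.4207 -0.2789  0.0507]
  ctr [ 0.4164 -0.2737] top 0.05768753890046556 len 0.10373328951967808 wid 0.04102742752255753 axis deg from +y -1.1106543995679274
can_red 0.84 [ 0.5207 -0.4197  0.0444]
  ctr [ 0.5226 -0.4262] top 0.05376604166055649 len 0.09218667088969149 wid 0.033260108324436974 axis deg from +y -71.11053340999577
can_red 0.79 [ 0.7327 -0.3532  0.0477]
  ctr [ 0.7419 -0.3529] top 0.053570207260208544 len 0.10419176768271336 wid 0.03364433048579165 axis deg from +y -33.17052113682724
can_red 0.68 [ 0.5005 -0.2739  0.0546]
  ctr [ 0.5012 -0.2722] top 0.05759091809771714 len 0.10346676289724163 wid 0.041029456820102984 axis deg from +y -1.0107673710666374
can_blue 0.71 [ 0.5807 -0.2746  0.0508]
  ctr [ 0.5858 -0.2744] top 0.057610745017881056 len 0.10398006066240291 wid 0.040745110186052286 axis deg from +y -0.9292315100806454
```

Request:
apply_moves(plan=[[[80,-0.4,-0.5,-0.6,-0.005,0.009,-0.013],[80,-0.5,-0.6,-1,0,0,-0.013],[80,-0.5,-0.6,-1,0,0,0],[80,0,0,-1,0,0,0],[80,0,0,-1,0,0,0],[80,0,0,-1,0,0,0],[80,0,0,-1,0,0,0],[80,0,0,-0.8,0,0,0],[80,0,0,0,0,0,0]]])

```text
time_s: 14.83
tcp_pos: [0.4215, -0.2702, 0.1214]
ee_rot: [[-0.009, -1.0, 0.008], [-1.0, 0.009, -0.003], [0.003, -0.008, -1.0]]
wrist_force: [-1.3, 0.5, -0.4]
gripper_width: 0.807
```

Run:
```python
from h import *
np.set_printoptions(precision=4,suppress=True)
s=sense();print(s['time_s'],s['tcp_pos'],s['ee_rot'],s['gripper_width'])
```

```text
14.8333 [ 0.4215 -0.2702  0.1214] [[-0.0087 -0.9999  0.0082]
 [-1.      0.0087 -0.003 ]
 [ 0.003  -0.0083 -1.    ]] 0.8070901077173812
```

Request:
apply_moves(plan=[[[80,-0.2,-0.1,-0.6,0.003,0.008,-0.009],[80,0,0,-0.8,0,0,0],[80,0,0,-0.8,0,0,0],[80,0,0,-0.8,0,0,0],[80,0,0,-0.6,0,0,0],[80,0,0,0,0,0,0]]])

```text
time_s: 15.33
tcp_pos: [0.4234, -0.2728, 0.034]
ee_rot: [[-0.011, -1.0, 0.009], [-1.0, 0.011, -0.005], [0.005, -0.01, -1.0]]
wrist_force: [-0.7, -0.4, 0.3]
gripper_width: 0.8
```

Request:
apply_moves(plan=[[[80,-0.3,-0.03,-0.2,0.005,0.009,-0.005],[80,0,0,-0.2,0,0,0],[70,0,0,0,0,0,0],[60,0,0,0,0,0,0],[50,0,0,0,0,0,0],[50,0,0,0,0,0,0],[50,0,0,0,0,0,0]]])

```text
time_s: 15.92
tcp_pos: [0.4176, -0.274, 0.0284]
ee_rot: [[-0.014, -1.0, 0.004], [-1.0, 0.014, -0.002], [0.002, -0.004, -1.0]]
wrist_force: [-1.0, -0.4, -2.3]
gripper_width: 0.598
```

Request:
apply_moves(plan=[[[40,0,0,0,0,0,0],[40,0,0,0.4,0,0,0],[40,0,0,0.8,0,0,0],[40,0,0,1,0,0,0],[40,0,0,1,0,0,0],[40,0,0,1,0,0,0],[40,0,0,1,0,0,0],[40,0,0,1,0,0,0],[40,0,0,1,0,0,0],[40,0,0,1,0,0,0],[40,0,0,0.6,0,0,0]]])

```text
time_s: 16.83
tcp_pos: [0.4145, -0.2721, 0.2614]
ee_rot: [[-0.015, -1.0, 0.005], [-1.0, 0.015, -0.0], [0.0, -0.005, -1.0]]
wrist_force: [1.4, -0.1, -2.0]
gripper_width: 0.605
```

Run:
```python
from h import *
np.set_printoptions(precision=4,suppress=True)
p=capture('scene');save(p,'s9.png',(140,120,460,340),2.4)
for a in [(.047,0,.15),(.047,0,.0285-.011)]: print(fw(*a))
```

```text
[0.6021 0.1225 0.1909]
[0.5998 0.1454 0.0604]
```

View pics/s9.png

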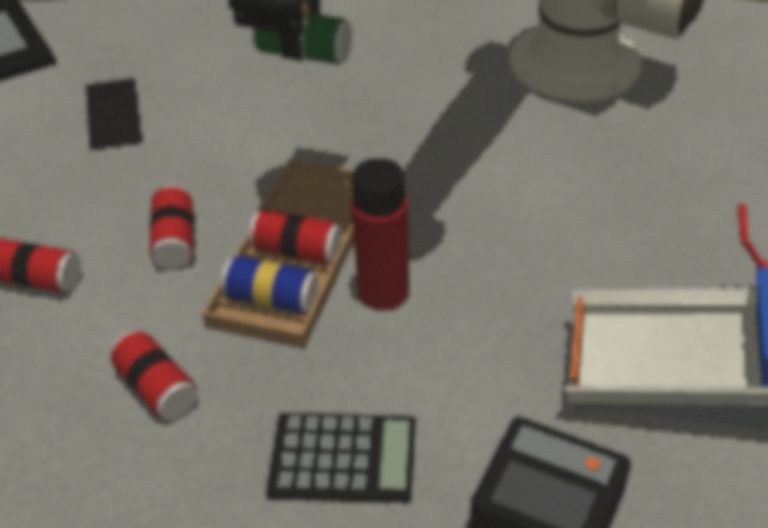

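Request:
apply_moves(plan=[[[40,0.3,0.7,0.2,0,0,-0.06],[40,0.45,1,0.2,0,0,-0.11],[40,0.45,1,0,0,0,-0.11],[40,0.45,1,0,0,0,-0.11],[40,0.45,1,0,0,0,-0.11],[40,0.45,1,0,0,0,-0.11],[40,0.45,1,0,0,0,-0.11],[40,0.45,1,0,0,0,-0.11],[40,0.45,1,0,0,0,-0.11],[40,0.45,1,0,0,0,-0.11],[40,0.45,1,0,0,0,-0.11],[40,0.45,1,0,0,0,-0.11]]])

```text
time_s: 17.88
tcp_pos: [0.5461, 0.0312, 0.2796]
ee_rot: [[-0.977, -0.214, 0.006], [-0.214, 0.977, -0.016], [-0.003, -0.017, -1.0]]
wrist_force: [0.1, -0.3, -1.0]
gripper_width: 0.601
```

Request:
apply_moves(plan=[[[40,0.55,0.9,0,0.09,0.01,-0.06],[40,0.55,0.9,-0.4,0.1,0.01,-0.06],[40,0.55,0.9,-0.8,0,0,0],[40,0.55,0.9,-0.9,0,0,0],[40,0,0.2,-0.8,0,0,0],[40,0,0,0,0,0,0]]])

```text
time_s: 18.38
tcp_pos: [0.6043, 0.1373, 0.2049]
ee_rot: [[-0.996, -0.091, -0.002], [-0.09, 0.979, 0.185], [-0.015, 0.184, -0.983]]
wrist_force: [-1.1, -0.2, -3.0]
gripper_width: 0.602
```

```bash
cat > tgt.py <<'E'
import sys
from h import *
np.set_printoptions(precision=4,suppress=True)
s=sense();u,y,w=map(float,sys.argv[1:4]);d=fw(u,y,w)-s['tcp_pos']
Y=np.array([np.cos(FQ[2])*c10,np.sin(FQ[2])*c10,s10]);Z=-np.array([-s10*np.cos(FQ[2]),-s10*np.sin(FQ[2]),c10])
R=np.c_[np.cross(Y,Z),Y,Z]
if len(sys.argv)>4: # vertical
    Y=np.array([np.cos(FQ[2]),np.sin(FQ[2]),0]);Z=np.array([0,0,-1.]);R=np.c_[np.cross(Y,Z),Y,Z]
rv=cv2.Rodrigues(R@np.array(s['ee_rot']).T)[0].ravel()
print('t',s['time_s'],'tcp',s['tcp_pos'],'units',d/.025,'rot',rv,'F',s['wrist_force'])
ax=[Y*1,np.array([-np.sin(FQ[2]),np.cos(FQ[2]),0]),-Z]
c=s['tcp_pos']-fw(0,0,0);print('tcp uyw',[float(c@a) for a in ax] if len(sys.argv)<=4 else '')
E
python3 tgt.py .05 0 .06
```

```text
t 18.3833 tcp [0.6043 0.1373 0.2049] units [-0.1598  0.1488 -4.0858] rot [-0.0123  0.0136  0.0079] F [-1.1261 -0.25   -3.0414]
tcp uyw [0.06370456996118284, -0.0036112670167232383, 0.1613055333963308]
```

Request:
apply_moves(plan=[[[40,-0.15,0.05,-0.6,-0.012,0.013,0.008],[40,0,0.05,-0.9,0,0,0],[40,0,0.05,-0.9,0,0,0],[40,0,0.05,-0.9,0,0,0],[40,0,0,-0.5,0,0,0],[40,0,0,0,0,0,0]]])

```text
time_s: 18.88
tcp_pos: [0.5992, 0.1408, 0.109]
ee_rot: [[-0.995, -0.1, -0.015], [-0.101, 0.98, 0.17], [-0.003, 0.171, -0.985]]
wrist_force: [0.8, -0.1, -2.0]
gripper_width: 0.599
```

```bash
python3 tgt.py .05 0 .026
python3 - <<'E'
from h import *
p=capture('scene');save(p,'s10.png',(350,200,500,320),5)
E
```

```text
t 18.8833 tcp [0.5992 0.1408 0.109 ] units [ 0.021   0.245  -1.5878] rot [ 0.0024  0.003  -0.0028] F [ 0.8038 -0.0879 -2.0115]
tcp uyw [0.05094115675642764, 0.001123934086762214, 0.06614032955062396]
```

View pics/s10.png

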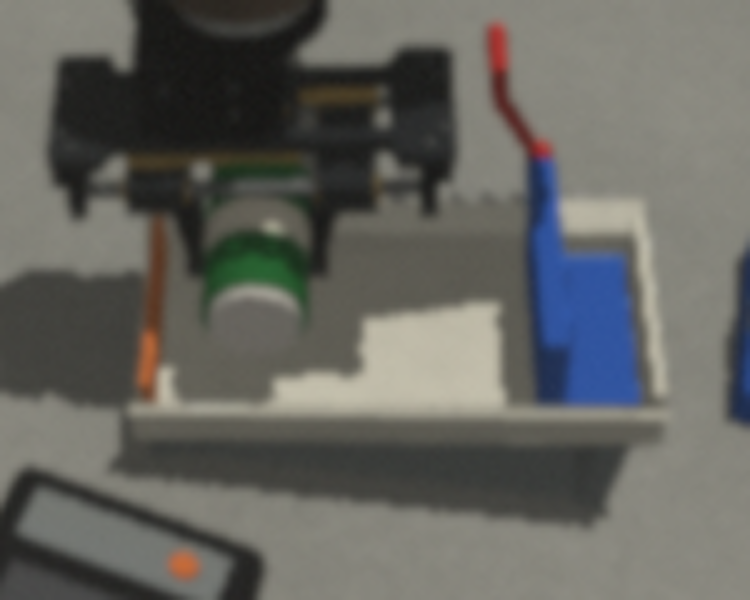

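Request:
apply_moves(plan=[[[40,0,0.07,-0.4,0,0,0],[40,0,0.07,-0.4,0,0,0],[40,0,0.07,-0.4,0,0,0],[40,0,0.03,-0.15,0,0,0],[40,0,0,-0.1,0,0,0]]])

```text
time_s: 19.35
tcp_pos: [0.6025, 0.1475, 0.0766]
ee_rot: [[-0.995, -0.102, -0.004], [-0.101, 0.98, 0.173], [-0.014, 0.173, -0.985]]
wrist_force: [0.0, 0.2, -0.7]
gripper_width: 0.601
```

```bash
python3 tgt.py .05 0 .026
```

```text
t 19.35 tcp [0.6025 0.1475 0.0766] units [-0.1145 -0.0233 -0.292 ] rot [-0.0003  0.0143 -0.0034] F [ 0.0082  0.228  -0.6592]
tcp uyw [0.051562306940684276, -0.002905649961286605, 0.03313639133794787]
```

Request:
apply_moves(plan=[[[40,-0.11,0.03,-0.15,0,0.014,0],[40,0,0.03,-0.12,0,0,0],[40,0,0,-0.06,0,0,0]]])

```text
time_s: 19.6
tcp_pos: [0.5998, 0.1494, 0.068]
ee_rot: [[-0.995, -0.1, -0.018], [-0.102, 0.98, 0.173], [0.001, 0.174, -0.985]]
wrist_force: [-3.6, -0.9, 9.6]
gripper_width: 0.602
```

```bash
python3 tgt.py .05 0 .026
```

```text
t 19.6 tcp [0.5998 0.1494 0.068 ] units [-0.0045 -0.0988  0.053 ] rot [-0.0004 -0.0007 -0.0039] F [-3.622  -0.8974  9.5799]
tcp uyw [0.052178364187014735, -0.0003551481258230881, 0.024269439042387243]
```

Request:
apply_moves(plan=[[[58,0,0,0.04,0,0,0],[64,0,0,0,0,0,0],[67,0,0,0,0,0,0],[68,0,0,0,0,0,0],[68,0,-0.04,0.25,0,0,0],[68,0,-0.04,0.25,0,0,0],[68,0,-0.04,0.25,0,0,0]]])

```text
time_s: 20.18
tcp_pos: [0.6011, 0.1463, 0.0902]
ee_rot: [[-0.995, -0.101, -0.016], [-0.103, 0.98, 0.173], [-0.002, 0.174, -0.985]]
wrist_force: [1.2, 0.2, -0.4]
gripper_width: 0.673
```

```bash
python3 tgt.py .03 0 .043;  python3 - <<'E'
from h import *
p=capture('scene');save(p,'s11.png',(350,200,500,320),5)
E
```

```text
t 20.1833 tcp [0.6011 0.1463 0.0902] units [ 0.0329 -0.877  -0.3054] rot [-0.0005  0.0021 -0.0044] F [ 1.1888  0.2201 -0.3908]
tcp uyw [0.05289156845868197, -0.0013340829765270095, 0.04671545173890682]
```

View pics/s11.png

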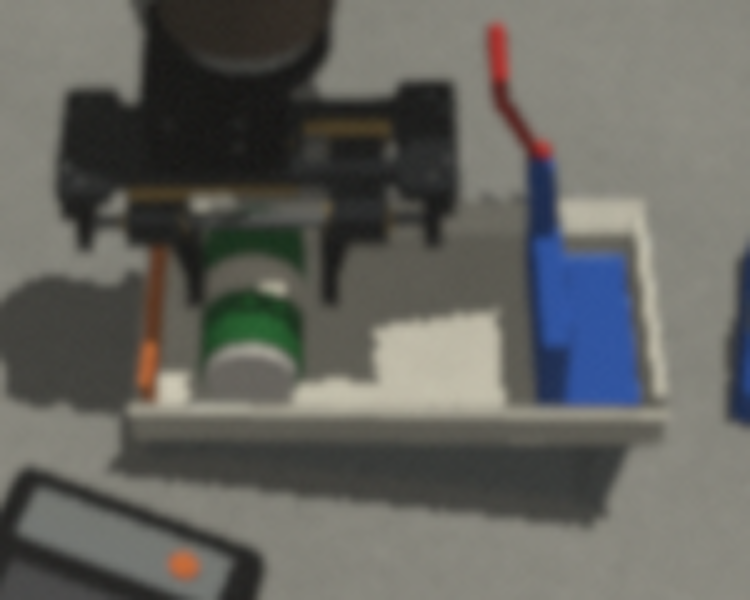

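Request:
apply_moves(plan=[[[68,0.02,-0.2,-0.07,0,0,0],[68,0.02,-0.2,-0.05,0,0,0],[68,0.02,-0.2,-0.04,0,0,0],[68,0.02,-0.2,-0.04,0,0,0],[68,0.02,-0.2,-0.04,0,0,0]]])

```text
time_s: 20.65
tcp_pos: [0.6055, 0.1198, 0.0876]
ee_rot: [[-0.995, -0.104, -0.009], [-0.104, 0.979, 0.175], [-0.009, 0.175, -0.984]]
wrist_force: [0.2, 0.7, 1.1]
gripper_width: 0.681
```

```bash
python3 tgt.py .03 0 .043;  python3 - <<'E'
from h import *
p=capture('scene');save(p,'s12.png',(350,200,500,320),5)
E
```

```text
t 20.65 tcp [0.6055 0.1198 0.0876] units [-0.1442  0.185  -0.2032] rot [-0.0026  0.0089 -0.0056] F [0.2434 0.6852 1.1259]
tcp uyw [0.02600203779458483, -0.0031345255521817526, 0.04886361483424585]
```

View pics/s12.png

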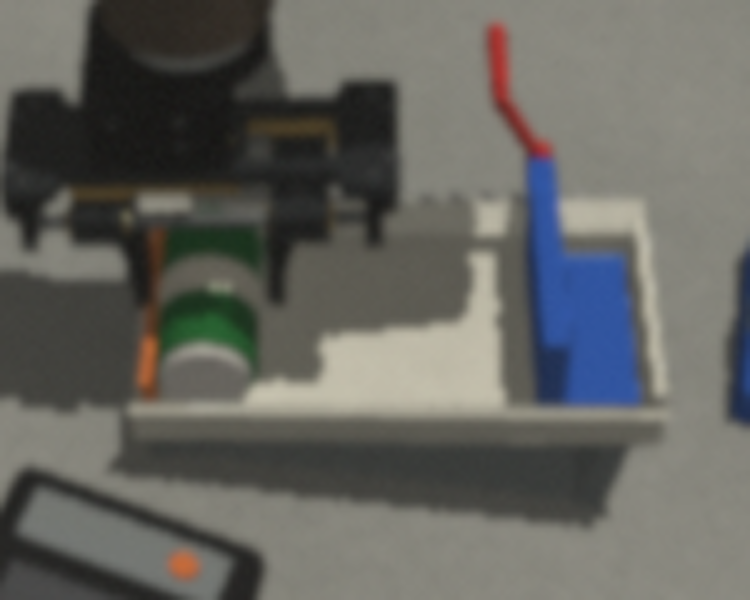

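Request:
apply_moves(plan=[[[72,0,-0.05,0.3,0,0,0],[75,0,-0.1,0.6,0,0,0],[80,0,-0.15,0.9,0,0,0],[80,0,-0.1,1,0,0,0],[80,0.4,0,1,-0.08,0,0],[80,0.8,0,1,-0.09,0,0],[80,0.8,0,1,0,0,0],[80,0,0,0.8,0,0,0]]])

```text
time_s: 21.37
tcp_pos: [0.6513, 0.1034, 0.2556]
ee_rot: [[-0.995, -0.093, -0.023], [-0.093, 0.996, -0.008], [0.024, -0.006, -1.0]]
wrist_force: [0.3, 0.8, -0.2]
gripper_width: 0.804
```

```bash
python3 meas.py w13.png
```

```text
[0.6513 0.1034 0.2556] 21.3667
plate 2395 ('u', array([0.1876, 0.1887, 0.2012])) ('y', array([-0.0515,  0.0092,  0.0665])) ('w', array([0.0457, 0.0574, 0.0601]))
orange 276 ('u', array([-0.0073, -0.0035, -0.0013])) ('y', array([-0.0453,  0.0292,  0.0569])) ('w', array([0.0138, 0.0315, 0.0331]))
pawl 1103 ('u', array([0.1692, 0.1733, 0.1987])) ('y', array([0.0766, 0.0917, 0.1112])) ('w', array([0.0529, 0.0946, 0.097 ]))
green 4320 ('u', array([0.0023, 0.0278, 0.0497])) ('y', array([-0.0459,  0.012 ,  0.0437])) ('w', array([0.0346, 0.0496, 0.0533]))
```

View pics/w13.png

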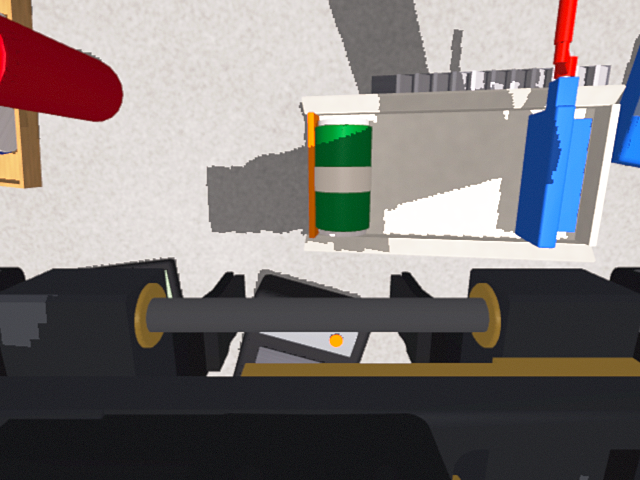

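Request:
apply_moves(plan=[[[80,-0.3,-0.7,0.4,0.005,-0.02,0.06],[80,-0.4,-1,0.4,0,0,0.11],[80,-0.4,-1,0.2,0,0,0.11],[80,-0.4,-1,0,0,0,0.11],[80,-0.4,-1,0,0,0,0.11],[80,-0.4,-1,0,0,0,0.11],[80,-0.4,-1,0,0,0,0.11],[80,-0.4,-1,0,0,0,0.11],[80,-0.4,-1,0,0,0,0.11],[80,-0.4,-1,0,0,0,0.11],[80,-0.4,-1,0,0,0,0.11],[80,-0.4,-1,0,0,0,0.11]]])

```text
time_s: 22.42
tcp_pos: [0.5284, -0.195, 0.2934]
ee_rot: [[-0.136, -0.991, 0.009], [-0.991, 0.136, 0.013], [-0.014, -0.007, -1.0]]
wrist_force: [-0.3, 0.1, -0.3]
gripper_width: 0.798
```

Request:
apply_moves(plan=[[[80,-0.35,-1,0,-0.01,0.009,0.06],[80,-0.35,-1,0,0,0,0.06],[80,-0.35,-1,0,0,0,0],[80,0,-0.1,-0.6,0,0,0],[80,0,0,-1,0,0,0],[80,0,0,-1,0,0,0],[80,0,0,-1,0,0,0],[80,0,0,-0.8,0,0,0],[80,0,0,0,0,0,0]]])

```text
time_s: 23.17
tcp_pos: [0.4949, -0.2827, 0.1856]
ee_rot: [[-0.016, -1.0, 0.008], [-1.0, 0.016, -0.001], [0.001, -0.008, -1.0]]
wrist_force: [-1.0, 0.2, -0.5]
gripper_width: 0.804
```

Run:
```python
from h import *
s=sense();p=capture('wrist');save(p,'w14.png');print(s['tcp_pos'])
p=capture('top');save(p,'t14.png',(330,220,480,350),5)
```

```text
[ 0.49490981 -0.28269496  0.18556155]
```

View pics/w14.png

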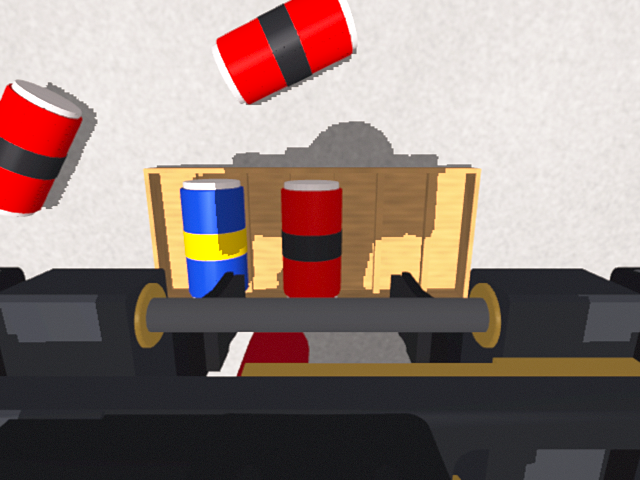

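Request:
apply_moves(plan=[[[80,0.25,0.4,-0.6,0.001,0.008,0],[80,0,0,-1,0,0,0],[80,0,0,-1,0,0,0],[80,0,0,-0.8,0,0,0],[80,0,0,-0.3,0,0,0]]])

```text
time_s: 23.68
tcp_pos: [0.5128, -0.2741, 0.1054]
ee_rot: [[-0.012, -0.999, 0.03], [-1.0, 0.012, -0.011], [0.011, -0.03, -0.999]]
wrist_force: [-0.0, -0.4, -1.1]
gripper_width: 0.805
```

Request:
apply_moves(plan=[[[80,-0.4,0.05,-0.2,0.011,0.03,-0.005],[80,0,0,-0.3,0,0,0],[80,0,0,0,0,0,0]]])

```text
time_s: 23.93
tcp_pos: [0.5038, -0.2721, 0.0934]
ee_rot: [[-0.016, -1.0, -0.001], [-1.0, 0.016, -0.0], [0.0, 0.001, -1.0]]
wrist_force: [-0.2, 0.7, -0.4]
gripper_width: 0.796
```

Request:
apply_moves(plan=[[[80,-0.12,0,-0.5,0,0,0],[80,0,0,-0.6,0,0,0],[80,0,0,-0.6,0,0,0],[80,0,0,-0.4,0,0,0],[80,0,0,0,0,0,0]]])

```text
time_s: 24.35
tcp_pos: [0.5063, -0.2738, 0.0458]
ee_rot: [[-0.015, -1.0, 0.013], [-1.0, 0.015, -0.005], [0.005, -0.013, -1.0]]
wrist_force: [-0.1, 0.2, 0.8]
gripper_width: 0.8
```

Request:
apply_moves(plan=[[[80,-0.25,0.03,-0.3,0.005,0.013,0],[80,0,0,-0.3,0,0.003,0],[80,0,0,-0.1,0,0,0],[70,0,0,0,0,0,0]]])

```text
time_s: 24.68
tcp_pos: [0.5015, -0.2737, 0.0295]
ee_rot: [[-0.014, -1.0, 0.0], [-1.0, 0.014, -0.001], [0.001, -0.0, -1.0]]
wrist_force: [1.0, 0.1, -0.6]
gripper_width: 0.776
```

Request:
apply_moves(plan=[[[60,0,0,-0.04,0,0,0],[50,0,0,0,0,0,0],[40,0,0,0,0,0,0],[40,0,0,0,0,0,0],[40,0,0,0,0,0,0]]])

```text
time_s: 25.1
tcp_pos: [0.5019, -0.2739, 0.029]
ee_rot: [[-0.014, -1.0, 0.001], [-1.0, 0.014, -0.002], [0.002, -0.001, -1.0]]
wrist_force: [0.1, -0.9, -0.6]
gripper_width: 0.605
```

Gripped (0.605 ≈ 53 mm). Lift straight up.

Request:
apply_moves(plan=[[[40,0,0,0.4,0,0,0],[40,0,0,0.8,0,0,0],[40,0,0,1,0,0,0],[40,0,0,1,0,0,0],[40,0,0,1,0,0,0],[40,0,0,1,0,0,0],[40,0,0,1,0,0,0],[40,0,0,1,0,0,0],[40,0,0,1,0,0,0],[40,0,0,1,0,0,0],[40,0,0,0.6,0,0,0]]])

```text
time_s: 26.02
tcp_pos: [0.491, -0.2699, 0.2834]
ee_rot: [[-0.017, -1.0, -0.016], [-1.0, 0.017, 0.007], [-0.006, 0.016, -1.0]]
wrist_force: [-0.3, 0.3, -2.3]
gripper_width: 0.603
```

Request:
apply_moves(plan=[[[40,0.2,0.7,0,-0.007,-0.016,-0.06],[40,0.25,1,0,0,0,-0.11],[40,0.25,1,0,0,0,-0.11],[40,0.25,1,0,0,0,-0.11],[40,0.25,1,0,0,0,-0.11],[40,0.25,1,0,0,0,-0.11],[40,0.25,1,0,0,0,-0.11],[40,0.25,1,0,0,0,-0.11],[40,0.25,1,0,0,0,-0.11],[40,0.25,1,0,0,0,-0.11],[40,0.25,1,0,0,0,-0.11],[40,0.25,1,0,0,0,-0.11]]])

```text
time_s: 27.02
tcp_pos: [0.558, 0.0318, 0.2946]
ee_rot: [[-0.978, -0.21, 0.0], [-0.21, 0.978, -0.007], [0.001, -0.007, -1.0]]
wrist_force: [1.1, 0.2, -2.9]
gripper_width: 0.602
```

```bash
python3 tgt.py .103 0 .12
```

```text
t 27.0167 tcp [0.558  0.0318 0.2946] units [ 1.5263  6.0337 -4.9432] rot [ 0.1794  0.0267 -0.1129] F [ 1.1485  0.155  -2.911 ]
tcp uyw [-0.019685984983911803, 0.05277837097245674, 0.26711979147194526]
```

Request:
apply_moves(plan=[[[40,0.25,1,0,0.06,0.01,-0.06],[40,0.25,1,0,0.06,0.01,-0.05],[40,0.25,1,-0.4,0.06,0,0],[40,0.25,1,-0.8,0,0,0],[40,0.25,1,-0.9,0,0,0],[40,0.2,0.9,-0.9,0,0,0],[40,0,0,-0.7,0,0,0],[40,0,0,-0.4,0,0,0],[40,0,0,0,0,0,0]]])

```text
time_s: 27.77
tcp_pos: [0.5906, 0.1916, 0.1918]
ee_rot: [[-0.995, -0.098, -0.018], [-0.099, 0.978, 0.184], [-0.0, 0.185, -0.983]]
wrist_force: [0.1, 0.2, -2.8]
gripper_width: 0.606
```

```bash
python3 tgt.py .103 0 .06
```

```text
t 27.7667 tcp [0.5906 0.1916 0.1918] units [ 0.1815  0.0548 -3.1919] rot [-0.0116 -0.001  -0.0012] F [ 0.0669  0.1942 -2.8127]
tcp uyw [0.11595359018125859, 0.004649740339707022, 0.13874408448161157]
```

Request:
apply_moves(plan=[[[40,0.18,0,-0.6,-0.012,0,0],[40,0,0.02,-0.9,0,0,0],[40,0,0.02,-0.8,0,0,0],[40,0,0.02,-0.6,0,0,0],[40,0,0,-0.2,0,0,0],[40,0,0,0,0,0,0]]])

```text
time_s: 28.27
tcp_pos: [0.5986, 0.1904, 0.1155]
ee_rot: [[-0.995, -0.097, -0.008], [-0.097, 0.98, 0.172], [-0.009, 0.172, -0.985]]
wrist_force: [0.4, -0.2, -2.3]
gripper_width: 0.601
```

```bash
python3 tgt.py .103 0 .028
python3 - <<'E'
from h import *
p=capture('scene');save(p,'s15.png',(350,200,500,320),5)
E
```

```text
t 28.2667 tcp [0.5986 0.1904 0.1155] units [-0.1619  0.3257 -1.4022] rot [0.0009 0.0087 0.0013] F [ 0.3707 -0.213  -2.3379]
tcp uyw [0.10071476325070312, -0.0032291515598542792, 0.06399880154256068]
```

View pics/s15.png

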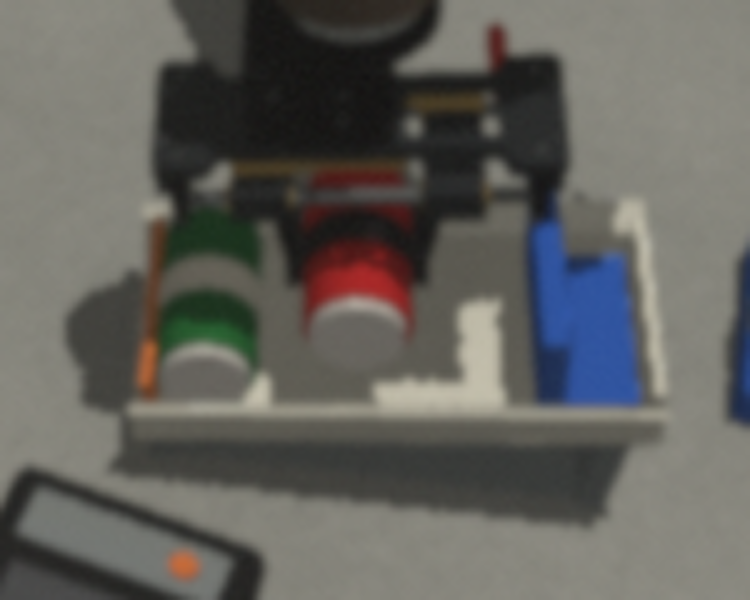

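Request:
apply_moves(plan=[[[40,-0.16,0.12,-0.35,0,0.008,0],[40,0,0.08,-0.4,0,0,0],[40,0,0.08,-0.4,0,0,0],[40,0,0.03,-0.15,0,0,0]]])

```text
time_s: 28.65
tcp_pos: [0.5977, 0.1992, 0.0863]
ee_rot: [[-0.995, -0.096, -0.007], [-0.096, 0.98, 0.176], [-0.01, 0.176, -0.984]]
wrist_force: [-0.1, 0.4, -3.6]
gripper_width: 0.597
```

```bash
python3 tgt.py .103 0 .025
```

```text
t 28.65 tcp [0.5977 0.1992 0.0863] units [-0.1255 -0.0084 -0.352 ] rot [-0.0031  0.0102  0.002 ] F [-0.1258  0.3694 -3.6346]
tcp uyw [0.10443143124994184, -0.0031438751222501327, 0.03368442033432013]
```

Request:
apply_moves(plan=[[[40,-0.12,0,-0.12,0,0.01,0],[40,0,0.02,-0.12,0,0,0],[40,0,0,-0.06,0,0,0]]])

```text
time_s: 28.9
tcp_pos: [0.5943, 0.2003, 0.078]
ee_rot: [[-0.995, -0.096, -0.018], [-0.097, 0.98, 0.175], [0.001, 0.176, -0.984]]
wrist_force: [-3.5, -0.7, 8.4]
gripper_width: 0.597
```

```bash
python3 tgt.py .103 0 .025
```

```text
t 28.9 tcp [0.5943 0.2003 0.078 ] units [ 0.0078 -0.05   -0.0217] rot [-0.0025 -0.0013  0.0007] F [-3.5427 -0.7007  8.3588]
tcp uyw [0.10433713903787145, 7.161661282840093e-05, 0.025314804192642048]
```

Request:
apply_moves(plan=[[[58,0,0,0.04,0,0,0],[63,0,0,0,0,0,0],[66,0,0,0,0,0,0],[66,0,0,0,0,0,0],[66,0,-0.04,0.25,0,0,0],[66,0,-0.04,0.25,0,0,0],[66,0,-0.04,0.2,0,0,0]]])

```text
time_s: 29.48
tcp_pos: [0.5964, 0.1976, 0.1]
ee_rot: [[-0.995, -0.097, -0.013], [-0.098, 0.979, 0.176], [-0.004, 0.177, -0.984]]
wrist_force: [0.1, 0.3, 1.1]
gripper_width: 0.659
```

```bash
python3 tgt.py .096 0 .046;  python3 - <<'E'
from h import *
p=capture('scene');save(p,'s16.png',(350,200,500,320),5)
E
```

```text
t 29.4833 tcp [0.5964 0.1976 0.1   ] units [-0.035  -0.3612 -0.1206] rot [-0.0036  0.004  -0.0001] F [0.0885 0.2885 1.1439]
tcp uyw [0.10528968896981467, -0.0017566600376946405, 0.047424183716560424]
```

View pics/s16.png

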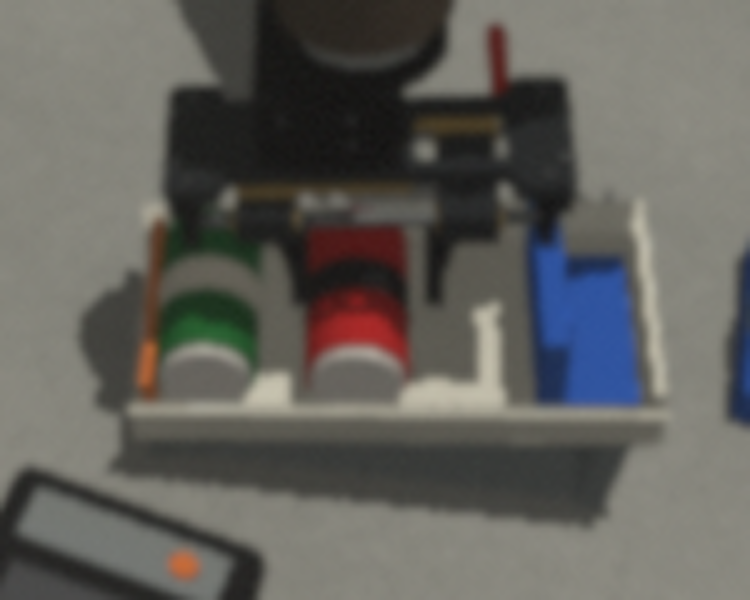

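Request:
apply_moves(plan=[[[66,0,-0.15,-0.03,0,0,0],[66,0,-0.13,0.05,0,0,0],[66,0,-0.1,0.12,0,0,0],[66,0.01,-0.12,0.1,0,0,0]]])

```text
time_s: 29.87
tcp_pos: [0.5977, 0.1843, 0.1091]
ee_rot: [[-0.995, -0.099, -0.009], [-0.099, 0.979, 0.178], [-0.009, 0.178, -0.984]]
wrist_force: [0.4, 0.1, -0.1]
gripper_width: 0.664
```

```bash
python3 tgt.py .091 0 .054;  python3 - <<'E'
from h import *
p=capture('scene');save(p,'s17.png',(350,200,500,320),5)
E
```

```text
t 29.8667 tcp [0.5977 0.1843 0.1091] units [-0.0613 -0.0835 -0.2042] rot [-0.0052  0.0081 -0.0006] F [ 0.3653  0.1183 -0.0903]
tcp uyw [0.09378358176240081, -0.0017299592306296565, 0.058693004491851684]
```

View pics/s17.png

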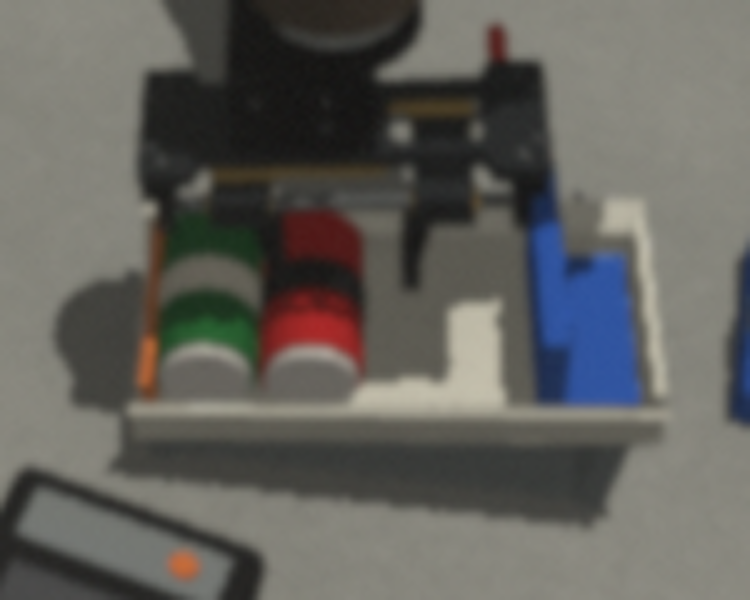

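Red has rolled down to green. Lift away along the chute normal, then up to a viewing pose.

Request:
apply_moves(plan=[[[66,0,-0.05,0.3,0,0,0],[66,0,-0.1,0.6,0,0,0],[66,0,-0.1,0.9,0,0,0],[66,0.3,0,1,-0.08,0.01,0],[66,0.8,0,1,-0.09,0,0],[66,0.9,0,1,0,0,0],[66,0.6,0,0.8,0,0,0],[66,0,0,0,0,0,0]]])

```text
time_s: 30.58
tcp_pos: [0.6622, 0.1739, 0.2586]
ee_rot: [[-0.996, -0.091, -0.021], [-0.091, 0.996, -0.003], [0.021, -0.001, -1.0]]
wrist_force: [0.4, 0.0, 0.8]
gripper_width: 0.66
```

```bash
python3 meas.py w18.png
python3 - <<'E'
from h import *
p=capture('top');save(p,'t18.png')
E
```

```text
[0.6622 0.1739 0.2586] 30.5833
plate 3072 ('u', array([0.188 , 0.1933, 0.2014])) ('y', array([-0.0453,  0.0202,  0.0681])) ('w', array([0.0466, 0.0582, 0.0602]))
orange 369 ('u', array([-0.0069, -0.0039, -0.0012])) ('y', array([-0.0566, -0.0152,  0.0568])) ('w', array([0.0195, 0.0314, 0.0331]))
pawl 821 ('u', array([0.1703, 0.1785, 0.1996])) ('y', array([0.0766, 0.0836, 0.0946])) ('w', array([0.0528, 0.0884, 0.0965]))
green 4328 ('u', array([0.0049, 0.0318, 0.0502])) ('y', array([-0.0461,  0.0121,  0.0438])) ('w', array([0.0323, 0.0494, 0.0532]))
redcan 4634 ('u', array([0.0551, 0.0815, 0.103 ])) ('y', array([-0.0468,  0.0111,  0.0426])) ('w', array([0.0345, 0.0496, 0.0533]))
```

View pics/w18.png

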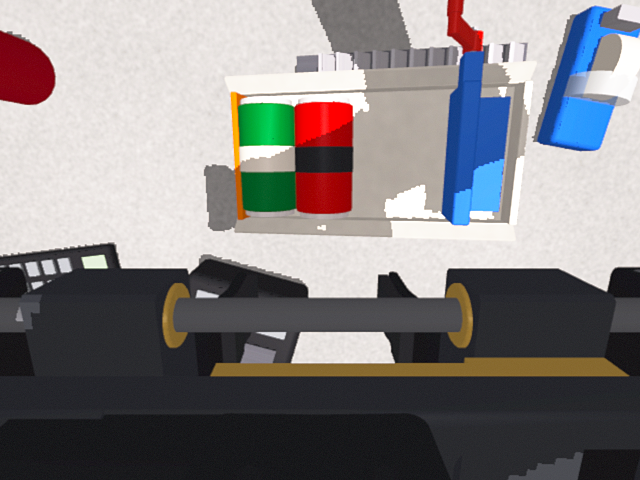

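View pics/t18.png

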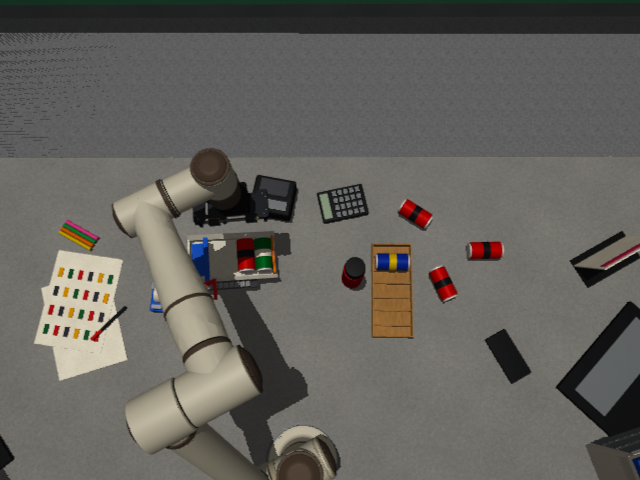

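Everything is seated. The follower's front face reads about 1 mm short of its end stop, so I'll push it back once more with the fingers shut.

```bash
python3 tgt.py .158 0 .12
```

```text
t 30.6833 tcp [0.6588 0.1735 0.2545] units [-2.7185  2.5199 -2.9566] rot [ 0.1771 -0.0119  0.0052] F [-0.4772  0.1352 -0.6442]
tcp uyw [0.10252624803825626, -0.061450476742085106, 0.2048368141424804]
```

Request:
apply_moves(plan=[[[30,-0.5,0.6,0,0.085,-0.01,0],[0,-0.7,0.6,-0.4,0.085,0,0],[0,-0.7,0.6,-0.8,0,0,0],[0,-0.6,0.5,-0.8,0,0,0],[0,0,0,-0.6,0,0,0],[0,0,0,0,0,0,0],[0,0,0,0,0,0,0]]])

```text
time_s: 31.27
tcp_pos: [0.5841, 0.2293, 0.1793]
ee_rot: [[-0.996, -0.084, -0.034], [-0.088, 0.982, 0.169], [0.019, 0.172, -0.985]]
wrist_force: [-0.0, -0.8, 0.8]
gripper_width: 0.216
```

```bash
python3 tgt.py .158 0 .045
```

```text
t 31.2667 tcp [0.5841 0.2293 0.1793] units [ 0.2178  0.807  -2.9025] rot [ 0.0037 -0.0189  0.0099] F [-0.0436 -0.8361  0.8063]
tcp uyw [0.15135400388509887, 0.007398191237701896, 0.11985424574721062]
```

Request:
apply_moves(plan=[[[0,0.2,0.15,-0.6,0.004,-0.019,0.01],[0,0,0.15,-0.8,0,0,0],[0,0,0.15,-0.8,0,0,0],[0,0,0.05,-0.4,0,0,0],[0,0,0,0,0,0,0]]])

```text
time_s: 31.68
tcp_pos: [0.5905, 0.2409, 0.1156]
ee_rot: [[-0.995, -0.097, -0.012], [-0.097, 0.98, 0.175], [-0.005, 0.175, -0.985]]
wrist_force: [-0.4, -0.0, 0.0]
gripper_width: 0.007
```

```bash
python3 tgt.py .175 0 .045;  python3 - <<'E'
from h import *
p=capture('scene');save(p,'s19.png',(350,200,500,320),5)
E
```

```text
t 31.6833 tcp [0.5905 0.2409 0.1156] units [-0.1028  1.011  -0.2358] rot [-0.0017  0.0051  0.001 ] F [-0.3782 -0.0045  0.0086]
tcp uyw [0.15100345741619897, -7.682414629754758e-05, 0.05521762897275955]
```

View pics/s19.png

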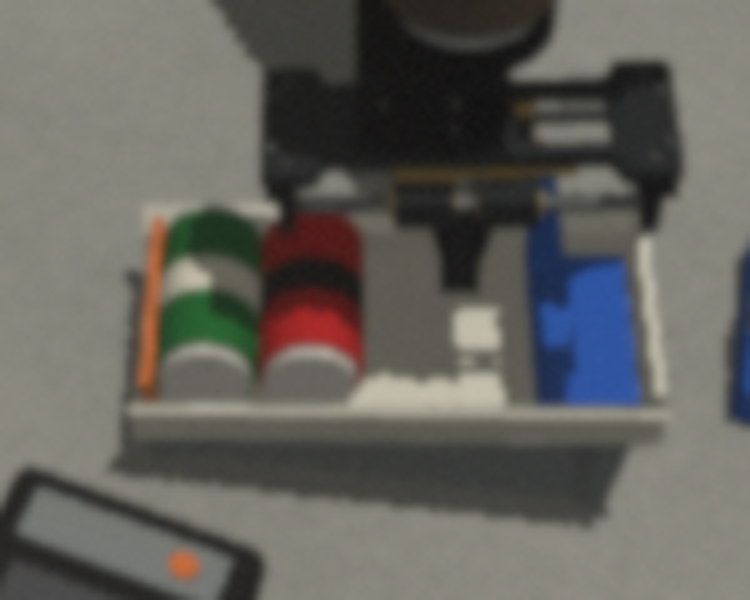

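Request:
apply_moves(plan=[[[0,-0.05,0.3,-0.3,0,0.005,0],[0,-0.03,0.3,0.03,0,0,0],[0,-0.02,0.2,0.03,0,0,0],[0,-0.01,0.1,0.02,0,0,0]]])

```text
time_s: 32.07
tcp_pos: [0.5904, 0.2652, 0.1145]
ee_rot: [[-0.995, -0.095, -0.01], [-0.096, 0.979, 0.177], [-0.007, 0.177, -0.984]]
wrist_force: [0.2, -1.0, -0.3]
gripper_width: 0.003
```

```bash
python3 tgt.py .175 0 .045
```

```text
t 32.0667 tcp [0.5904 0.2652 0.1145] units [-0.101   0.0386 -0.1934] rot [-0.0044  0.0063  0.0023] F [ 0.2086 -1.0332 -0.2691]
tcp uyw [0.17464855175027957, -0.0024175830977176556, 0.049970446357944384]
```

Request:
apply_moves(plan=[[[0,-0.01,0.1,0,0,0,0],[0,-0.01,0.1,0.02,0,0,0],[0,-0.01,0.12,0.02,0,0,0]]])

```text
time_s: 32.32
tcp_pos: [0.5904, 0.2694, 0.1157]
ee_rot: [[-0.995, -0.097, -0.01], [-0.098, 0.981, 0.168], [-0.006, 0.169, -0.986]]
wrist_force: [5.0, -11.2, -2.8]
gripper_width: 0.001
```

Request:
apply_moves(plan=[[[0,-0.01,0.15,0.02,0,0,0],[0,-0.01,0.18,0.02,0,0,0]]])

```text
time_s: 32.48
tcp_pos: [0.5904, 0.2694, 0.1159]
ee_rot: [[-0.995, -0.097, -0.014], [-0.098, 0.983, 0.154], [-0.002, 0.155, -0.988]]
wrist_force: [4.0, -13.3, -0.6]
gripper_width: 0.007
```

13 N gives no motion, and friction is only 6 N, so the follower is on its end stop. Retreating.

Request:
apply_moves(plan=[[[0,0.01,-0.3,0,0.01,0,0],[0,0,-0.15,0.5,0,0,0],[0,0,-0.15,0.9,0,0,0],[0,0,-0.15,1,0,0,0],[0,0.6,-0.3,1,-0.08,0,0],[0,0.9,-0.5,1,-0.08,0,0],[0,0.9,-0.5,0.6,0,0,0],[0,0.6,-0.3,0.3,0,0,0],[0,0,0,0,0,0,0]]])

```text
time_s: 33.23
tcp_pos: [0.6661, 0.207, 0.2658]
ee_rot: [[-0.996, -0.093, -0.005], [-0.093, 0.996, 0.005], [0.004, 0.005, -1.0]]
wrist_force: [-0.8, 0.7, 0.0]
gripper_width: 0.006
```

```bash
python3 meas.py w20.png
python3 - <<'E'
from h import *
p=capture('scene');save(p,'s20.png')
E
```

```text
[0.6661 0.207  0.2658] 33.2333
plate 3005 ('u', array([0.0353, 0.1942, 0.2019])) ('y', array([-0.0435,  0.0191,  0.068 ])) ('w', array([0.0491, 0.0584, 0.0602]))
orange 385 ('u', array([-0.0068, -0.004 ,  0.1038])) ('y', array([-0.0565,  0.0039,  0.0569])) ('w', array([0.0237, 0.0315, 0.0334]))
pawl 763 ('u', array([0.171 , 0.1841, 0.2004])) ('y', array([0.0766, 0.0821, 0.0882])) ('w', array([0.0523, 0.078 , 0.0957]))
green 4217 ('u', array([0.0065, 0.0332, 0.0502])) ('y', array([-0.046 ,  0.0123,  0.0439])) ('w', array([0.0326, 0.0494, 0.0532]))
redcan 4598 ('u', array([0.0559, 0.0834, 0.1032])) ('y', array([-0.0467,  0.0107,  0.0424])) ('w', array([0.0333, 0.0495, 0.0533]))
```

View pics/w20.png

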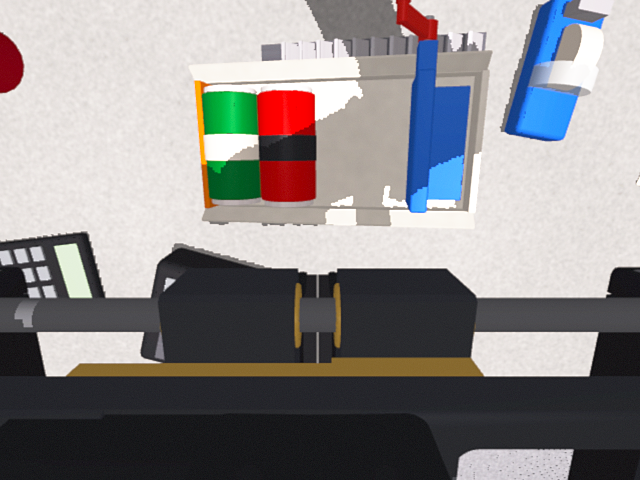

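View pics/s20.png

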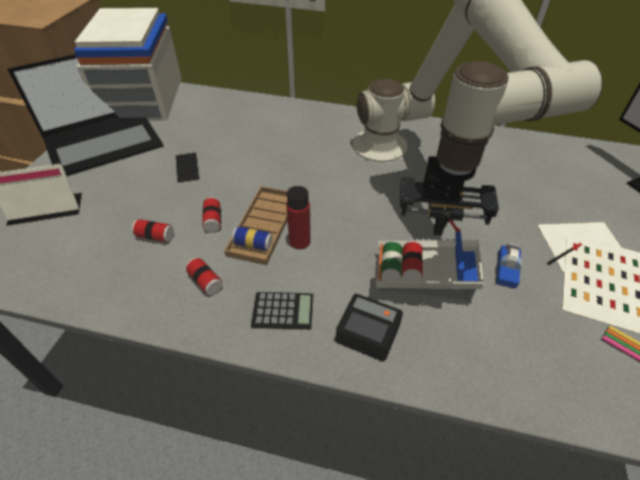

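The cans are touching each other with green on the stop. The pawl is flipped, the follower is back, and the blue can and the other desk things are in place. I'm handing in.

```bash
python3 -c "
from station import finish_job
print(finish_job())"
```

```text
the job is handed in; nothing more can be done
None
```

The feeder is refilled and the job was handed in at about 33 s of the 72 s allowed.

- **Pawl:** I pinched its pin lightly and carried it over. It now lies back toward the front stop, clear of the rack.
- **Follower:** I pinched the plate and slid it up the chute to its end stop. I then pushed it once more with the fingers shut: it did not move at 13 N, against about 6 N of friction.
- **Cans:** I set green and then red down on the chute floor and guided each downhill as the fingers let go. Red was the one in the tray, nearest the base. Red rolled the last few millimetres to green.

**Last checks:**
- **Can positions:** the final wrist view shows green against the orange stop (about u 0–53 mm) and red touching it behind (about u 53–106 mm). Both tops are 53 mm above the floor, as they should be.
- **Other things:** the blue can is still in the tray, and the flask, calculator, printer and tape look unmoved.
- **Disagreement:** the camera put the follower's front face at about u = 188–189 mm rather than 190. That is within calibration error, and the push says it is on the stop.

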